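Tealight from the back of the condiment caddy

TASK

The table candle needs the tealight that lies in the rear trough of the condiment caddy, behind the pepper mill, the salt shaker and the spice jar. Clear all three onto the flat wooden board so that there is room to reach in, then set the tealight upright in the cup of the blue candle dish, and after that put the mill, the shaker and the jar back, each standing in the very compartment it came from. Set things down rather than drop them, keep them upright, and leave the matchbox in its place.

Things in the scene. Friction and masses are not known exactly. Their poses are not given: they have to be found in the camera images.
- caddy: low open wooden caddy, fixed, 128 (x) by 244 mm (y), walls 4 mm thick, 36 mm high (end panels 44); floor 5 mm thick. Origin under its centre on the table, z up. Three front compartments, each 74 (x) by 76 mm (y), centres at x = -23, y = -80, 0, +80 mm; behind them one trough 42 (x) by 236 mm (y), middle line x = +39 mm
- board: flat pale wooden board, fixed, 150 x 250 mm, 14 mm thick; origin on the table under its centre, x along the short side, y along the long side, z up: the place to set things aside (its whole top may be used)
- candle_dish: blue ceramic candle dish with a small finger loop, fixed; saucer 108 mm wide with its rim 12 mm high, and in the middle a raised round cup, inner width 54 mm, cup floor 11 mm and cup rim 16 mm above the table; origin on the table under the cup's centre, z up
- pepper_mill_mid (a point): dark brown wooden pepper mill, upright, 58 mm wide, 170 mm tall with a small metal knob on top; 0.2 kg; stands in a front compartment. This point is on its axis half-way up, 85 mm above its foot, z up. Its head, 48 mm wide, is centred 56 mm above this point and is good to grip
- salt_shaker_mid (a point): glass salt shaker with domed grey cap, upright, 44 mm wide (up to 70 mm above its foot), 90 mm tall; 0.1 kg; stands in a front compartment. This point is on its axis half-way up, 45 mm above its foot, z up
- spice_jar_mid (a point): slim round spice jar with a black cap, upright, 40 mm wide, 105 mm tall; 0.1 kg; stands in a front compartment. This point is on its axis half-way up, 52 mm above its foot, z up
- tealight_mid (a point): tealight: small round candle in a metal cup, 38 mm wide, 15 mm tall, 16 g, upright in the caddy's rear trough (2 mm free on each side in x). This point is its centre, 7.5 mm above its underside, z up. Grip it along the trough's length by its upper 8 mm, so that the fingers stay above the rim of the dish's cup when it is set down
- matches_mid (a point): matchbox 36 x 54 x 14 mm in the rear trough of the caddy, about 90 mm along from the tealight; a bystander that stays where it is; this point is at its centre

How it is judged:
By the outcome, as a careful person would: the job done as asked, in the order asked, and still so for the second after the job is handed in, with the robot touching nothing.
It also fails if it takes over 144 s, if anything falls off the work surface, if the arm or the gripper's body presses on something with over 40 N, if the wrist force passes 120 N, or if a joint passes its speed limit or range.

ROBOT

A 6-joint arm with a two-finger parallel gripper is mounted at the origin on a cart in front of the work surface, level with it; the furniture and walls round the work are solid. World frame = base frame: x ahead of the robot, y to its left, z up, the work surface at z = 0. Lengths are in m, angles in rad, forces in N, time in s.
With the tool pointing down it reaches from about 0.275 to 0.75 m from the base axis. Payload 10.2 kg.
Tool frame: the origin (TCP) lies on the front face of the gripper's body, between the roots of the fingers; the fingertips stand 64 mm ahead of it and the grasp point (between the pads) lies 45 mm ahead of it; x points along the fingers, z is the direction in which the jaws open and shut, and the axes are right-handed (so a half turn about x gives the same grasp; the last joint's range is limited). The gripper opens to 88 mm and grips with 3 to 60 N. Pads are 18 mm wide; open, the fingers measure 123 mm over their backs; the gripper's body (75 mm by 187 mm) begins 45 mm behind the grasp point.
Start: joints at [-1.335, 0.313, 1.498, -0, 1.331, -0.223], TCP at [0.232, -0.471, 0.303] pointing down, gripper open.
Joint ranges: [-2.94, 2.94], [-0.97, 2.17], [0.19, 2.56], [-1.23, 4.37], [0.02, 3.11], [-2.88, 2.88]. Speed limits (rad/s): [2.39, 2.39, 3.01, 3.14, 3.14, 3.14].

INTERFACE

Orientations are given as a 3x3 rotation matrix whose columns are the frame's x, y, z axes.
In Python, from station import env gives the robot as it stands.
- The arm moves only by the shell command python3 -m creep 'ROWS' [OPENING] [FORCE]. ROWS is JSON, one flat list of numbers, 4 for each row, row after row: the shift along the tool's x, y, z in mm, then the turn about the tool's x in degrees. In form: [x, y, z, yaw, x, y, z, yaw, ...]. A call has 1 to 12 rows; each row is the pose to reach, as a shift and turn from the pose commanded when the call began, along the tool's axes at that moment; what a row does not reach only later rows make up. A row lasts 1/12 s, in which the tool goes at most 41.7 mm and 7.16 degrees, less where a joint would pass 70% of its speed; a pose out of reach is approached as far as the arm can. A call with a gripper value outside its range is refused whole. OPENING is the finger opening in mm, from 0 to 88.1, set as the call begins (- or left out, the last holds). The fingers move at their own pace and stop on an object; FORCE is the grip in N (left out, the last holds). Time passes only in rows, so rows that repeat a pose let the fingers close. It gives the time, the measured TCP pose, the force and the opening at its end, in the units of the state.
- env.sense(): the state, without advancing time (a new reading comes with each control period).
- env.camera(name): name is "scene" or "top"; returns the picture (400x640x3 uint8, red, green, blue); there is no depth.
- env.camera_params(name): a dict with "K" (3x3 intrinsics, pixels), "D" ([k1, k2, p1, p2, k3] as OpenCV has them; the pictures are not rectified), "origin" and "orientation" of the camera in the world. Camera axes: x right, y up, looking along -z (the intrinsics and any distortion apply to the point x, -y, -z); pixel columns grow to the right and rows downward; lengths in m; the calibration is good to about 2 mm. A picture is of the moment at which its call begins. camera_params takes no time and is no camera call.
- env.job_done(): hands the job in, once; it reports no verdict.
The state is a dict: "time": time; "qpos": joint angles; "joint_vel": joint speeds; "joint_torque": joint torques, N m; "tool_pos": TCP position; "eef_rot": TCP orientation; "contact_force": force on the tool from outside, world axes, zero at the start; "torque": the same for the moment, N m; "opening": opening from 0.0 (shut) to 1.0 (fully open).
Only numpy, scipy, OpenCV 4.12 (cv2) and the standard library are available. Lean on these libraries where they do the work, as an engineer would, in place of code of your own. Each camera call takes 0.05 s, during which the arm holds its last target.

## Working session

There is one attempt and no reset: what is moved stays moved. The work goes in short steps, Python scripts to look and compute and a shell command to move; the robot and the scene stay as the last step left them, time stands still between calls to the robot, and variables do not carry over. Pictures are saved under pics/ and viewed, and the job is handed in when it is done.

```bash
ls; mkdir -p pics
python3 - <<'E'
from station import env
import cv2
for n in("scene","top"):
    cv2.imwrite(f"pics/{n}0.png",env.camera(n)[:,:,::-1]); p=env.camera_params(n); print(n,p)
s=env.sense(); print(s)
E
```

```text
pics
scene {'K': array([[511.61430407,   0.        , 323.44745095],
       [  0.        , 511.61430407, 196.99741099],
       [  0.        ,   0.        ,   1.        ]]), 'D': array([-0.06808979,  0.        ,  0.        ,  0.        ,  0.        ]), 'origin': array([-0.38702509,  0.80580777,  1.18916529]), 'orientation': array([[-0.68463106,  0.49390511, -0.53603923],
       [-0.72888313, -0.46076882,  0.50638076],
       [ 0.00311388,  0.73739395,  0.67545575]])}
top {'K': array([[503.51289037,   0.        , 319.37435617],
       [  0.        , 503.51289037, 198.45610227],
       [  0.        ,   0.        ,   1.        ]]), 'D': array([-0.07317707,  0.        ,  0.        ,  0.        ,  0.        ]), 'origin': array([ 0.36898433, -0.01173288,  1.60298956]), 'orientation': array([[ 0.00512069,  0.99640669, -0.08454284],
       [-0.99998305,  0.00533651,  0.00232709],
       [ 0.00276989,  0.08452949,  0.99641713]])}
{'time': 0.1, 'qpos': array([-1.33542170e+00,  3.13364340e-01,  1.49831558e+00, -2.04303989e-05,
        1.33098579e+00, -2.23374100e-01]), 'joint_vel': array([-0.00174993, -0.00327216, -0.00242469,  0.00039689, -0.0007422 ,
        0.00102625]), 'joint_torque': array([ 1.87969286e-03, -4.02809966e+01, -2.52644491e+01,  6.94586034e-02,
        3.41687934e-02, -4.25215114e-05]), 'tool_pos': array([ 0.23244935, -0.47058424,  0.3022506 ]), 'eef_rot': array([[-2.69542655e-04,  8.96605172e-01,  4.42830772e-01],
       [ 1.03883895e-03,  4.42830800e-01, -8.96604597e-01],
       [-9.99999424e-01,  2.18356670e-04, -1.05079017e-03]]), 'contact_force': array([0.30643988, 0.00398417, 0.5106516 ]), 'torque': array([-0.008788  , -0.0560342 , -0.04975967]), 'opening': 1.0012471863988863}
```

View pics/scene0.png

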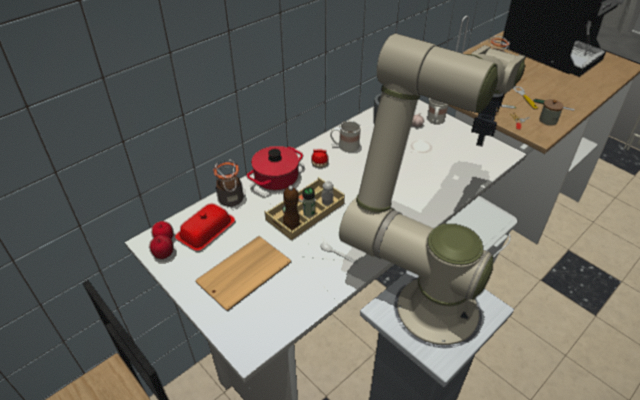

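View pics/top0.png

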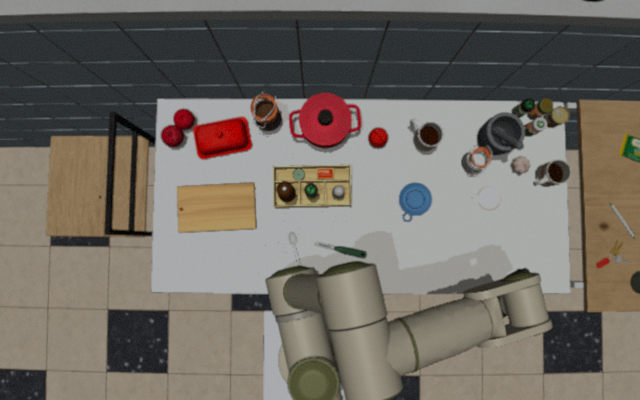

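The top view shows the caddy at about (313,187), with the mill at (286,191), the jar at (312,190) and the shaker at (338,192). The tealight is at (299,174), the matches at (325,173), the board at (217,207) and the dish at (415,199). I'll zoom in next.

Run:
```python
import cv2
t=cv2.imread("pics/top0.png"); s=cv2.imread("pics/scene0.png")
cv2.imwrite("pics/t0z.png",cv2.resize(t[155:245,265:365],None,fx=6,fy=6,interpolation=cv2.INTER_CUBIC))
cv2.imwrite("pics/t0d.png",cv2.resize(t[150:250,370:450],None,fx=5,fy=5,interpolation=cv2.INTER_CUBIC))
cv2.imwrite("pics/s0z.png",cv2.resize(s[170:250,255:355],None,fx=6,fy=6,interpolation=cv2.INTER_CUBIC))
```

```text
(no output)
```

View pics/t0z.png

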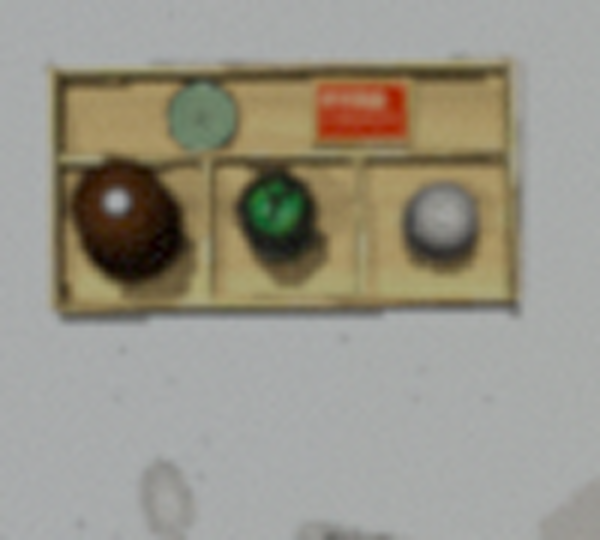

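View pics/s0z.png

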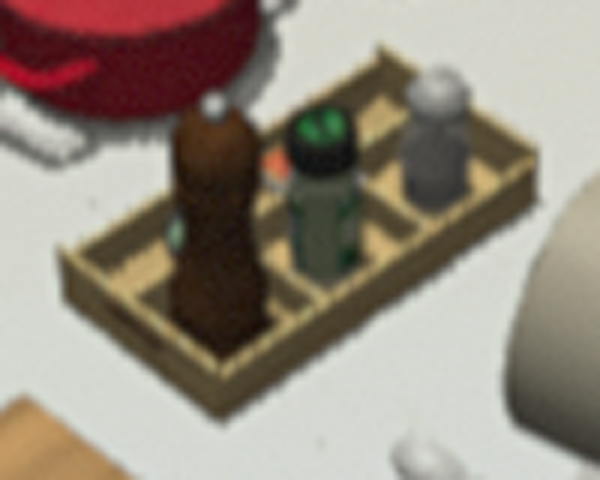

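View pics/t0d.png

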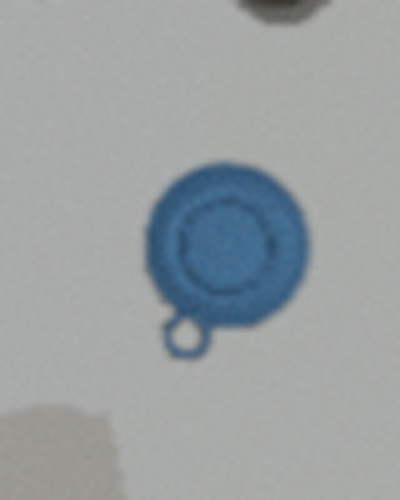

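```bash
cat > h.py <<'E'
import numpy as np, cv2, sys
from station import env
def ray(n,uv):
    p=env.camera_params(n); q=cv2.undistortPoints(np.array([[uv]],float),p["K"],p["D"])[0,0]
    d=p["orientation"]@np.array([q[0],-q[1],-1]); return p["origin"],d/np.linalg.norm(d)
def onz(n,uv,z):
    o,d=ray(n,uv); return o+d*(z-o[2])/d[2]
def tri(a,b):
    (o1,d1),(o2,d2)=ray("top",a),ray("scene",b)
    A=np.array([d1,-d2]).T; t=np.linalg.lstsq(A,o2-o1,rcond=None)[0]
    P,Q=o1+d1*t[0],o2+d2*t[1]; return (P+Q)/2,np.linalg.norm(P-Q)
def proj(n,P):
    p=env.camera_params(n); R=p["orientation"]; c=R.T@(np.array(P)-p["origin"]); c=c*[1,-1,-1]
    return cv2.projectPoints(c.reshape(1,3),np.zeros(3),np.zeros(3),p["K"],p["D"])[0][0,0]
def comp(img,lo,hi,roi):
    x0,y0,x1,y1=roi; m=cv2.inRange(cv2.cvtColor(img[y0:y1,x0:x1],cv2.COLOR_BGR2HSV),lo,hi)
    cs=cv2.findContours(m,0,cv2.CHAIN_APPROX_NONE)[0]; c=max(cs,key=cv2.contourArea)
    r=cv2.minAreaRect(c); return (r[0][0]+x0,r[0][1]+y0),r
E
cat > m.py <<'E'
from h import *
t=cv2.imread("pics/top0.png"); s=cv2.imread("pics/scene0.png")
np.set_printoptions(precision=4,suppress=True)
T=lambda x,y:(265+(x+.5)/6-.5,155+(y+.5)/6-.5)
S=lambda x,y:(255+(x+.5)/6-.5,170+(y+.5)/6-.5)
print("knob",onz("top",T(117,202),.173),onz("scene",S(214,105),.173),tri(T(117,202),S(214,105)))
print("jar",onz("top",T(275,208),.110),onz("scene",S(323,127),.110),tri(T(275,208),S(323,127)))
print("salt",onz("top",T(441,212),.090),onz("scene",S(437,82),.090))
for c in [(52,68),(512,62),(519,303),(57,309)]: print("cad",onz("top",T(*c),.044))
for c in [(62,256),(381,50),(537,152),(222,372)]: print("cadS",onz("scene",S(*c),.044))
D=lambda x,y:(370+(x+.5)/5-.5,150+(y+.5)/5-.5)
print("tea",onz("top",T(202,117),.020)); print("match",onz("top",T(362,111),.019))
print("dishcup",onz("top",D(228,246),.016),"saucer",onz("top",D(228,245),.012))
p,r=comp(t,(100,90,60),(115,255,255),(385,170,440,216));print("dish mask",p,r,onz("top",p,.012))
p,r=comp(s,(100,90,60),(115,255,255),(0,0,640,400));print("scene dish",p,r)
p,r=comp(t,(8,60,120),(25,255,255),(165,175,265,240));print("board",p,r,onz("top",p,.014)); print([onz("top",q+[165,175],.014)[:2] for q in cv2.boxPoints(r)])
E
python3 m.py
```

```text
knob [0.519  0.0859 0.173 ] [0.5196 0.0867 0.173 ] (array([0.5194, 0.0862, 0.1727]), np.float64(0.001002393097205992))
jar [0.5231 0.0116 0.11  ] [0.5232 0.0115 0.11  ] (array([0.523 , 0.0116, 0.1102]), np.float64(1.8759374227602775e-05))
salt [ 0.5235 -0.0716  0.09  ] [ 0.525  -0.0734  0.09  ]
cad [0.6026 0.1294 0.044 ]
cad [ 0.607  -0.1104  0.044 ]
cad [ 0.4811 -0.1139  0.044 ]
cad [0.4767 0.1251 0.044 ]
cadS [0.5971 0.1343 0.044 ]
cadS [ 0.6055 -0.106   0.044 ]
cadS [ 0.4824 -0.11    0.044 ]
cadS [0.4737 0.1274 0.044 ]
tea [0.5804 0.0519 0.02  ]
match [ 0.5842 -0.0326  0.019 ]
dishcup [ 0.5042 -0.3195  0.016 ] saucer [ 0.5051 -0.3203  0.012 ]
dish mask (415.0, 199.0) ((30.0, 29.0), (32.0, 30.0), 90.0) [ 0.5039 -0.3196  0.012 ]Traceback (most recent call last):
  File "m.py", line 15, in <module>
    p,r=comp(s,(100,90,60),(115,255,255),(0,0,640,400));print("scene dish",p,r)
        ~~~~^^^^^^^^^^^^^^^^^^^^^^^^^^^^^^^^^^^^^^^^^^^
  File "h.py", line 17, in comp
    cs=cv2.findContours(m,0,cv2.CHAIN_APPROX_NONE)[0]; c=max(cs,key=cv2.contourArea)
                                                         ~~~^^^^^^^^^^^^^^^^^^^^^^^^
ValueError: max() iterable argument is empty
```

```bash
sed -i '/scene dish/d' m.py; python3 m.py | grep -A3 board
cat >> h.py <<'E'
def go(x,y,z,zang):
    """print shift mm in tool axes and turn deg for TCP target; zang world angle of tool z"""
    s=env.sense(); R=s["eef_rot"]; p=s["tool_pos"]
    d=R.T@(np.array([x,y,z])-p)*1000
    a=np.degrees(np.arctan2(R[1,2],R[0,2]))
    print("t",round(s["time"],2),"tcp",np.round(p,4),"ang",round(a,2),"shift",np.round(d,1),"turn",round((a-zang+180)%360-180,2),"F",np.round(s["contact_force"],1),"open",round(s["opening"]*88.1,1))
E
python3 -c "
from h import *
go(.5194,.0862,.30,0)"
```

```text
board (215.88029861450195, 207.10598754882812) ((50.88029861450195, 32.105987548828125), (46.14236068725586, 77.95262145996094), 87.1375961303711) [0.4745 0.3126 0.014 ]
[array([0.5412, 0.4429]), array([0.5548, 0.1937]), array([0.4086, 0.1841]), array([0.3945, 0.4313])]
t 0.1 tcp [ 0.2324 -0.4706  0.3023] ang -63.72 shift [   2.8  503.8 -372.1] turn -63.72 F [0.3 0.  0.5] open 88.2
```

```bash
python3 -m creep --help 2>&1 | head -20
```

```text
invalid input: not JSON, or not a number
```

```bash
python3 -m creep '[0,20,-15,-3, 0,50,-37,-8, 0,82,-60,-13, 0,114,-84,-18, 0,146,-108,-23, 0,178,-131,-28, 0,210,-155,-33, 0,242,-179,-38, 0,274,-202,-43, 0,306,-226,-48, 0,338,-250,-53, 0,370,-273,-58]'; python3 -c "
from h import *
go(.5194,.0862,.30,0)"
```

```text
time: 1.1
tool_pos: [0.4437, -0.06, 0.3027]
eef_rot: [[-0.0, 0.095, 0.995], [0.0, 0.995, -0.095], [-1.0, 0.0, -0.0]]
contact_force: [0.4, -0.2, 0.4]
opening: 0.999
t 1.1 tcp [ 0.4437 -0.06    0.3027] ang -5.46 shift [  2.7 152.7  61.5] turn -5.46 F [ 0.4 -0.2  0.4] open 88.0
```

```bash
python3 -m creep '[0,25,11,-1, 0,52,22,-2, 0,80,33,-3, 0,107,44,-4, 0,130,54,-5, 0,146,60,-5.5, 0,153,61.5,-5.5, 0,153,61.5,-5.5, 0,153,61.5,-5.5]'; python3 -c "
from h import *
cv2.imwrite('pics/s1.png',cv2.resize(env.camera('scene')[100:260,240:440,::-1],None,fx=4,fy=3.75)); go(.5194,.0862,.191,0)"
```

```text
time: 1.85
tool_pos: [0.5195, 0.0836, 0.3025]
eef_rot: [[-0.001, 0.004, 1.0], [-0.0, 1.0, -0.004], [-1.0, -0.0, -0.001]]
contact_force: [-1.5, 0.0, 1.0]
opening: 1.004
t 1.9 tcp [0.5194 0.0833 0.3026] ang -0.26 shift [111.6   3.    0. ] turn -0.26 F [-0.6  0.1  0.4] open 88.1
```

View pics/s1.png

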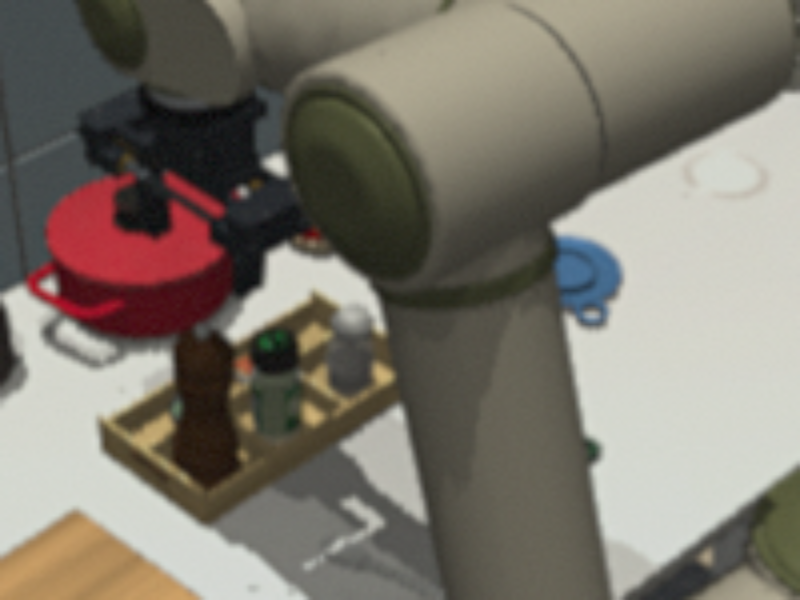

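The gripper hangs above the mill, whose knob is at about (203,335) in the zoom, and there is free space around it. I'll descend and grip the head.

```bash
python3 -m creep '[15,3,0,0, 35,3,0,0, 55,3,0,0, 75,3,0,0, 92,3,0,0, 104,3,0,0, 111,3,0,0, 111.5,3,0,0, 111.5,3,0,0]' && python3 -m creep '[0,0,0,0,0,0,0,0,0,0,0,0,0,0,0,0,0,0,0,0,0,0,0,0,0,0,0,0,0,0,0,0,0,0,0,0]' 30 25; python3 -c "
from h import *
go(.5194,.0862,.191,0)"
```

```text
time: 2.65
tool_pos: [0.5198, 0.0865, 0.1916]
eef_rot: [[0.0, 0.005, 1.0], [-0.0, 1.0, -0.005], [-1.0, -0.0, 0.0]]
contact_force: [-0.9, -0.1, 0.4]
opening: 1.006
time: 3.4
tool_pos: [0.5198, 0.087, 0.1914]
eef_rot: [[0.0, 0.004, 1.0], [-0.0, 1.0, -0.004], [-1.0, -0.0, 0.0]]
contact_force: [-1.5, -0.2, 2.1]
opening: 0.539
t 3.4 tcp [0.5198 0.087  0.1914] ang -0.21 shift [ 0.4 -0.8 -0.4] turn -0.21 F [-1.5 -0.2  2.1] open 47.5
```

```bash
python3 -m creep '[-5,0,0,0, -15,0,0,0, -28,0,0,0, -42,0,0,0, -55,0,0,0, -65,0,0,0, -70,0,0,0, -70,10,-2,0, -70,28,-5,0, -70,52,-9,0, -70,80,-13,0, -70,108,-18,0]' && python3 -m creep '[0,28,-4.5,0, 0,56,-9,0, 0,84,-14,0, 0,112,-18.5,0, 0,140,-23,0, 0,164,-27,0, 0,182,-30,0, 0,192,-31.5,0, 0,195,-32,0, 0,195,-32,0, 0,195,-32,0]'; python3 -c "
from h import *
cv2.imwrite('pics/s2.png',env.camera('scene')[:,:,::-1]); go(.470,.390,.2004,0)"
```

```text
time: 4.4
tool_pos: [0.5015, 0.1967, 0.2605]
eef_rot: [[-0.001, 0.004, 1.0], [-0.0, 1.0, -0.004], [-1.0, -0.0, -0.001]]
contact_force: [1.2, 0.2, -2.3]
opening: 0.54
time: 5.32
tool_pos: [0.471, 0.3896, 0.261]
eef_rot: [[-0.0, 0.004, 1.0], [-0.001, 1.0, -0.004], [-1.0, -0.001, -0.0]]
contact_force: [-0.3, -1.0, -1.6]
opening: 0.536
t 5.37 tcp [0.4712 0.3893 0.2611] ang -0.27 shift [60.7  0.7 -1.2] turn -0.27 F [-0.3 -0.2 -1.9] open 47.4
```

View pics/s2.png

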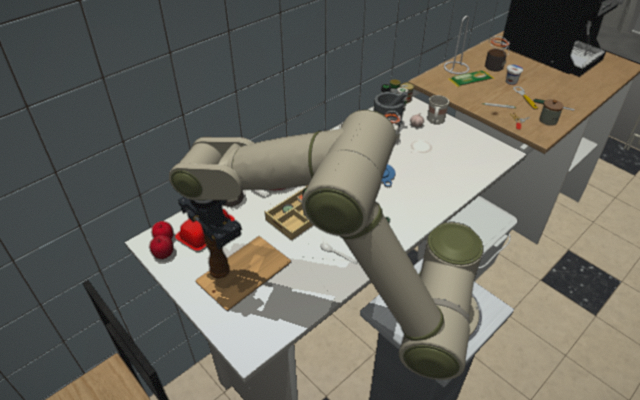

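The mill hangs upright over the board at about (215,265). I'll lower it gently.

```bash
python3 -m creep '[8,0,0,0, 20,0,0,0, 32,0,0,0, 43,0,0,0, 51,0,0,0, 55,0,0,0, 57,0,0,0, 58.5,0,0,0, 59.5,0,0,0, 59.5,0,0,0]';python3 -c "
from h import *
go(.470,.390,.2004,0)"
```

```text
time: 6.2
tool_pos: [0.471, 0.3903, 0.202]
eef_rot: [[0.0, 0.004, 1.0], [0.0, 1.0, -0.004], [-1.0, 0.0, 0.0]]
contact_force: [0.6, -0.2, -1.5]
opening: 0.539
t 6.2 tcp [0.471  0.3903 0.202 ] ang -0.21 shift [ 1.6 -0.3 -1. ] turn -0.21 F [ 0.6 -0.2 -1.5] open 47.5
```

```bash
python3 -m creep '[0.7,0,0,0, 1.4,0,0,0, 2,0,0,0,2,0,0,0,2,0,0,0]';python3 -c "
from h import *
go(.470,.390,.2004,0)"
```

```text
time: 6.62
tool_pos: [0.471, 0.3903, 0.2003]
eef_rot: [[0.001, 0.004, 1.0], [0.001, 1.0, -0.004], [-1.0, 0.001, 0.001]]
contact_force: [-0.3, -0.1, 3.1]
opening: 0.537
t 6.62 tcp [0.471  0.3903 0.2003] ang -0.21 shift [-0.1 -0.3 -1. ] turn -0.21 F [-0.3 -0.1  3.1] open 47.3
```

```bash
python3 -m creep '[0,0,0,0,0,0,0,0,0,0,0,0,0,0,0,0,-5,0,0,0,-20,0,0,0,-40,0,0,0,-62,0,0,0,-84,0,0,0,-100,0,0,0,-100,0,0,0]' 88 ; python3 -c "
from h import *
go(.523,.0116,.30,0)"
```

```text
time: 7.53
tool_pos: [0.4715, 0.3906, 0.3036]
eef_rot: [[0.006, 0.004, 1.0], [0.003, 1.0, -0.004], [-1.0, 0.003, 0.006]]
contact_force: [0.6, -0.0, 0.4]
opening: 1.0
t 7.53 tcp [0.4715 0.3906 0.3036] ang -0.21 shift [   2.7 -378.8   52.9] turn -0.21 F [ 0.6 -0.   0.4] open 88.1
```

```bash
python3 -m creep '[0,-15,2,0, 0,-40,6,0, 0,-72,10,0, 0,-108,15,0, 0,-144,20,0, 0,-180,25,0, 0,-216,30,0, 0,-252,35,0, 10,-288,40,0, 25,-324,45,0, 40,-354,49,0, 50,-372,51,0]' && python3 -m creep '[5,-5,1,0,10,-6,1,0,10,-6,1,0,10,-6,1,0]'; python3 -c "
from h import *
cv2.imwrite('pics/s3.png',env.camera('scene')[:,:,::-1]);cv2.imwrite('pics/s3z.png',cv2.resize(env.camera('scene')[130:310,180:380,::-1],None,fx=3.3,fy=3.3));go(.523,.0116,.118,0)"
```

```text
time: 8.53
tool_pos: [0.5201, 0.0153, 0.2476]
eef_rot: [[-0.002, 0.006, 1.0], [0.0, 1.0, -0.006], [-1.0, -0.0, -0.002]]
contact_force: [0.7, 0.8, 0.4]
opening: 0.995
time: 8.87
tool_pos: [0.5214, 0.0132, 0.2398]
eef_rot: [[0.0, 0.002, 1.0], [0.0, 1.0, -0.002], [-1.0, 0.0, 0.0]]
contact_force: [-0.0, -0.6, 0.1]
opening: 1.001
t 8.97 tcp [0.5216 0.0131 0.2403] ang -0.12 shift [122.3  -1.5   1.3] turn -0.12 F [ 1.2 -0.2 -0.7] open 88.3
```

View pics/s3z.png

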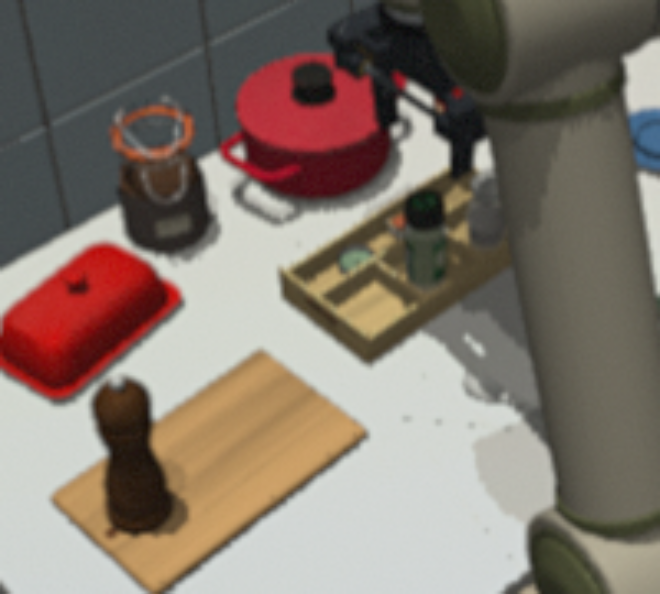

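The mill stands upright on the board, with its foot at about (140,520) in the zoom. The jar at (425,240) is free to grip.

```bash
python3 -m creep '[15,-1.5,1.3,0, 38,-1.5,1.3,0, 62,-1.5,1.3,0, 85,-1.5,1.3,0, 103,-1.5,1.3,0, 114,-1.5,1.3,0, 120,-1.5,1.3,0, 122,-1.5,1.3,0, 122,-1.5,1.3,0]' && python3 -m creep '[0,0,0,0,0,0,0,0,0,0,0,0,0,0,0,0,0,0,0,0,0,0,0,0,0,0,0,0,0,0,0,0,0,0,0,0]' 22 20; python3 -c "
from h import *
go(.523,.0116,.118,0)"
```

```text
time: 9.72
tool_pos: [0.5231, 0.0107, 0.1182]
eef_rot: [[0.001, 0.003, 1.0], [-0.0, 1.0, -0.003], [-1.0, -0.0, 0.001]]
contact_force: [0.3, -0.1, 1.8]
opening: 0.997
time: 10.47
tool_pos: [0.5228, 0.0105, 0.1177]
eef_rot: [[-0.0, 0.004, 1.0], [-0.0, 1.0, -0.004], [-1.0, -0.0, -0.0]]
contact_force: [0.7, -0.6, 0.2]
opening: 0.452
t 10.47 tcp [0.5228 0.0105 0.1177] ang -0.21 shift [-0.3  1.1  0.2] turn -0.21 F [ 0.7 -0.6  0.2] open 39.8
```

```bash
python3 -m creep '[-5,0,0,0, -15,0,0,0, -28,0,0,0, -42,0,0,0, -55,0,0,0, -65,0,0,0, -70,0,0,0, -70,10,-2,0, -70,28,-5,0, -70,54,-9,0, -70,84,-13,0, -70,114,-18,0]' && python3 -m creep '[0,30,-5,0, 0,60,-10,0, 0,90,-15,0, 0,120,-20,0, 0,148,-25,0, 0,168,-28,0, 0,180,-30,0, 0,185,-31,0, 0,185.5,-31,0, 0,185.5,-31,0, 0,185.5,-31,0]'; python3 -c "
from h import *
go(.474,.310,.1267,0)"
```

```text
time: 11.47
tool_pos: [0.5044, 0.1262, 0.1871]
eef_rot: [[-0.001, 0.005, 1.0], [0.0, 1.0, -0.005], [-1.0, 0.0, -0.001]]
contact_force: [0.6, -0.3, -1.2]
opening: 0.454
time: 12.38
tool_pos: [0.4752, 0.3093, 0.1876]
eef_rot: [[-0.0, 0.005, 1.0], [-0.0, 1.0, -0.005], [-1.0, -0.0, -0.0]]
contact_force: [1.4, 0.5, -1.1]
opening: 0.45
t 12.38 tcp [0.4752 0.3093 0.1876] ang -0.28 shift [60.9  0.7 -1.1] turn -0.28 F [ 1.4  0.5 -1.1] open 39.7
```

```bash
python3 -m creep '[8,0,0,0, 20,0,0,0, 32,0,0,0, 43,0,0,0, 51,0,0,0, 55,0,0,0, 57,0,0,0, 58.5,0,0,0, 59.5,0,0,0, 60.3,0,0,0, 61,0,0,0, 61,0,0,0]';python3 -c "
from h import *
go(.474,.310,.1267,0)"
```

```text
time: 13.38
tool_pos: [0.4749, 0.3102, 0.1269]
eef_rot: [[0.0, 0.004, 1.0], [0.0, 1.0, -0.004], [-1.0, 0.0, 0.0]]
contact_force: [0.2, -0.1, -1.8]
opening: 0.451
t 13.38 tcp [0.4749 0.3102 0.1269] ang -0.21 shift [ 0.2 -0.2 -0.9] turn -0.21 F [ 0.2 -0.1 -1.8] open 39.8
```

```bash
python3 -m creep '[0.5,0,0,0, 1,0,0,0, 1,0,0,0,1,0,0,0]'
```

```text
time: 13.72
tool_pos: [0.475, 0.3103, 0.1267]
eef_rot: [[0.001, 0.004, 1.0], [0.0, 1.0, -0.004], [-1.0, 0.0, 0.001]]
contact_force: [-3.4, -0.9, 6.9]
opening: 0.453
```

Contact made, so I'll release, lift and go to the shaker.

```bash
python3 -m creep '[-0.5,0,0,0,-0.5,0,0,0,-0.5,0,0,0,-0.5,0,0,0,-5,0,0,0,-20,0,0,0,-40,0,0,0,-62,0,0,0,-84,0,0,0,-110,0,0,0,-110,0,0,0]' 88 && python3 -m creep '[0,-15,2,0, 0,-40,5,0, 0,-72,9,0, 0,-108,13,0, 0,-144,18,0, 0,-180,23,0, 0,-216,28,0, 0,-252,33,0, 10,-288,38,0, 20,-324,42,0, 30,-354,46,0, 35,-372,48,0]' && python3 -m creep '[0,-6,1,0,0,-10,1,0,0,-10,1,0,0,-10,1,0]'; python3 -c "
from h import *
cv2.imwrite('pics/s4z.png',cv2.resize(env.camera('scene')[130:310,180:380,::-1],None,fx=3.3,fy=3.3));go(.524,-.0725,.110,0)"
```

```text
time: 14.63
tool_pos: [0.4761, 0.3108, 0.2409]
eef_rot: [[0.008, 0.004, 1.0], [0.003, 1.0, -0.004], [-1.0, 0.003, 0.008]]
contact_force: [-0.2, 0.3, 0.4]
opening: 1.001
time: 15.63
tool_pos: [0.5213, -0.0648, 0.1995]
eef_rot: [[-0.001, 0.006, 1.0], [0.0, 1.0, -0.006], [-1.0, 0.0, -0.001]]
contact_force: [0.2, 0.9, -0.7]
opening: 0.996
time: 15.97
tool_pos: [0.5225, -0.071, 0.2012]
eef_rot: [[0.001, 0.003, 1.0], [-0.0, 1.0, -0.003], [-1.0, -0.0, 0.001]]
contact_force: [-0.2, 1.3, 0.2]
opening: 0.998
t 16.02 tcp [ 0.5225 -0.0709  0.2012] ang -0.14 shift [91.2 -1.6  1.4] turn -0.14 F [-0.3  0.1 -0.8] open 88.2
```

View pics/s4z.png

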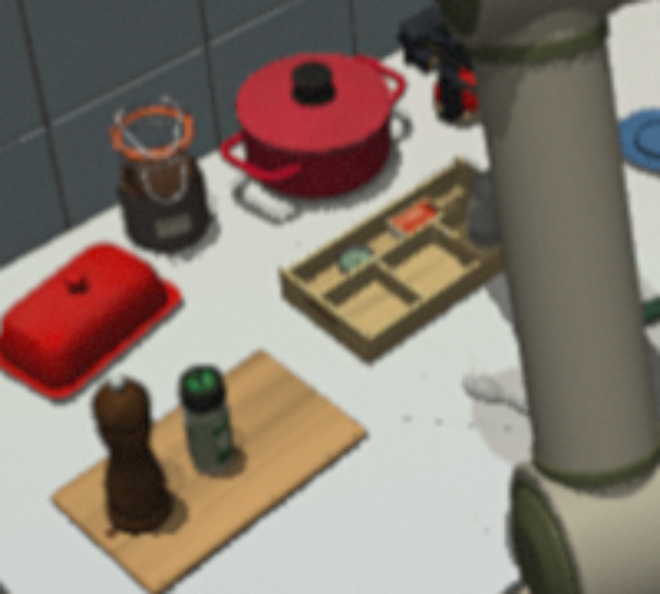

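The mill (140,520) and jar (212,460) stand upright on the board. The shaker is next.

```bash
python3 -m creep '[12,-1.6,1.4,0, 30,-1.6,1.4,0, 50,-1.6,1.4,0, 68,-1.6,1.4,0, 80,-1.6,1.4,0, 87,-1.6,1.4,0, 91,-1.6,1.4,0, 91,-1.6,1.4,0]' && python3 -m creep '[0,0,0,0,0,0,0,0,0,0,0,0,0,0,0,0,0,0,0,0,0,0,0,0,0,0,0,0,0,0,0,0,0,0,0,0]' 26 20; python3 -c "
from h import *
go(.524,-.0725,.110,0)"
```

```text
time: 16.68
tool_pos: [0.5239, -0.0731, 0.1096]
eef_rot: [[-0.0, 0.003, 1.0], [0.0, 1.0, -0.003], [-1.0, 0.0, -0.0]]
contact_force: [-0.2, 0.5, 0.0]
opening: 0.996
time: 17.43
tool_pos: [0.5238, -0.0736, 0.1097]
eef_rot: [[-0.0, 0.004, 1.0], [0.0, 1.0, -0.004], [-1.0, 0.0, -0.0]]
contact_force: [0.9, 0.6, -0.2]
opening: 0.426
t 17.43 tcp [ 0.5238 -0.0736  0.1097] ang -0.21 shift [-0.3  1.1  0.2] turn -0.21 F [ 0.9  0.6 -0.2] open 37.6
```

The opening is 37.6 mm where I expected 44, so I'll look before lifting.

```bash
python3 -c "
from h import *
cv2.imwrite('pics/s5z.png',cv2.resize(env.camera('scene')[150:250,280:400,::-1],None,fx=6,fy=6));cv2.imwrite('pics/t5z.png',cv2.resize(env.camera('top')[130:230,260:380,::-1],None,fx=6,fy=6))"
```

```text
(no output)
```

View pics/s5z.png

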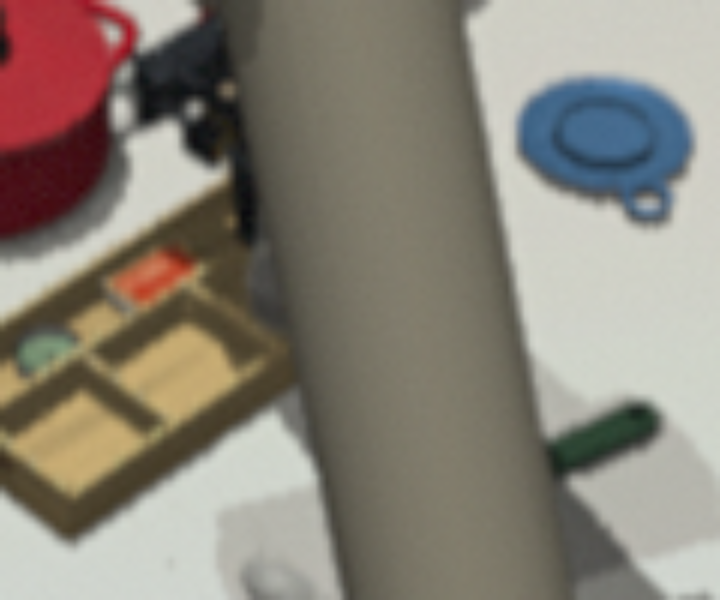

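View pics/t5z.png

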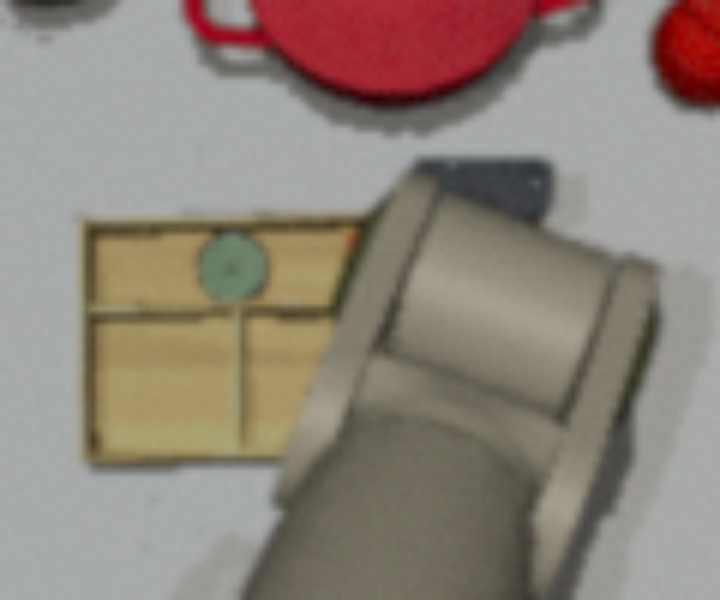

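The views don't explain it, since the arm covers the shaker in both. The pads may be catching the tapering cap, so I'll open, go 5 mm lower (tips still above the walls) and regrip.

```bash
python3 -m creep '[0,0,0,0,0,0,0,0,0,0,0,0,0,0,0,0,2,0,0,0,5,0,0,0,5,0,0,0,5,0,0,0]' 70 && python3 -m creep '[0,0,0,0,0,0,0,0,0,0,0,0,0,0,0,0,0,0,0,0,0,0,0,0,0,0,0,0,0,0,0,0,0,0,0,0]' 26 20; python3 -c "
from h import *
go(.524,-.0725,.110,0)"
```

```text
time: 18.2
tool_pos: [0.5238, -0.0735, 0.1045]
eef_rot: [[-0.001, 0.004, 1.0], [0.0, 1.0, -0.004], [-1.0, 0.0, -0.001]]
contact_force: [0.1, 1.0, 0.5]
opening: 0.796
time: 18.95
tool_pos: [0.5238, -0.0736, 0.1047]
eef_rot: [[-0.0, 0.004, 1.0], [0.0, 1.0, -0.004], [-1.0, 0.0, -0.0]]
contact_force: [-0.7, 1.8, 0.2]
opening: 0.446
t 18.95 tcp [ 0.5238 -0.0736  0.1047] ang -0.21 shift [-5.3  1.1  0.2] turn -0.21 F [-0.7  1.8  0.2] open 39.3
```

```bash
python3 -m creep '[0,0,0,0,0,0,0,0,-3,0,0,0,-6,0,0,0,-10,0,0,0,-10,0,0,0,-10,0,0,0,-10,0,0,0]' 26 30; python3 -c "
from h import *
go(.524,-.0725,.110,0)
cv2.imwrite('pics/s6z.png',cv2.resize(env.camera('scene')[150:250,280:400,::-1],None,fx=6,fy=6))"
```

```text
time: 19.62
tool_pos: [0.5238, -0.0736, 0.1148]
eef_rot: [[0.0, 0.004, 1.0], [-0.0, 1.0, -0.004], [-1.0, -0.0, 0.0]]
contact_force: [-0.5, 0.6, -0.9]
opening: 0.439
t 19.62 tcp [ 0.5238 -0.0736  0.1148] ang -0.22 shift [4.8 1.1 0.2] turn -0.22 F [-0.5  0.6 -0.9] open 38.7
```

View pics/s6z.png

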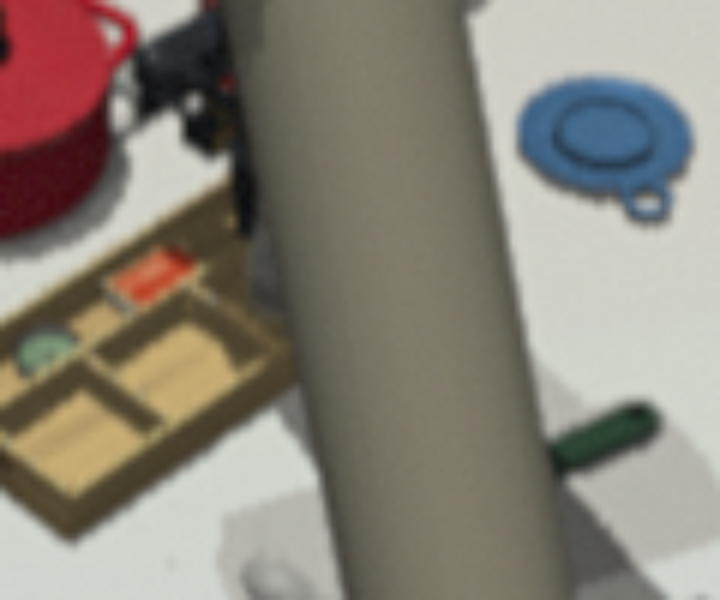

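```bash
python3 -m creep '[-4,0,0,0, -10,0,0,0, -18,0,0,0, -27,0,0,0, -37,0,0,0, -47,0,0,0, -55,0,0,0, -58,0,0,0, -60,0,0,0, -60,6,-1,0, -60,18,-2,0,-60,36,-4,0]'; python3 -c "
from h import *
go(.478,.235,.1137,0)
cv2.imwrite('pics/s7z.png',cv2.resize(env.camera('scene')[130:230,260:380,::-1],None,fx=6,fy=6))"
```

```text
time: 20.67
tool_pos: [0.5197, -0.0371, 0.1742]
eef_rot: [[-0.001, 0.005, 1.0], [0.0, 1.0, -0.005], [-1.0, 0.0, -0.001]]
contact_force: [-0.5, -0.0, -0.8]
opening: 0.439
t 20.67 tcp [ 0.5197 -0.0371  0.1742] ang -0.29 shift [ 60.6 271.9 -43.1] turn -0.29 F [-0.5 -0.  -0.8] open 38.7
```

View pics/s7z.png

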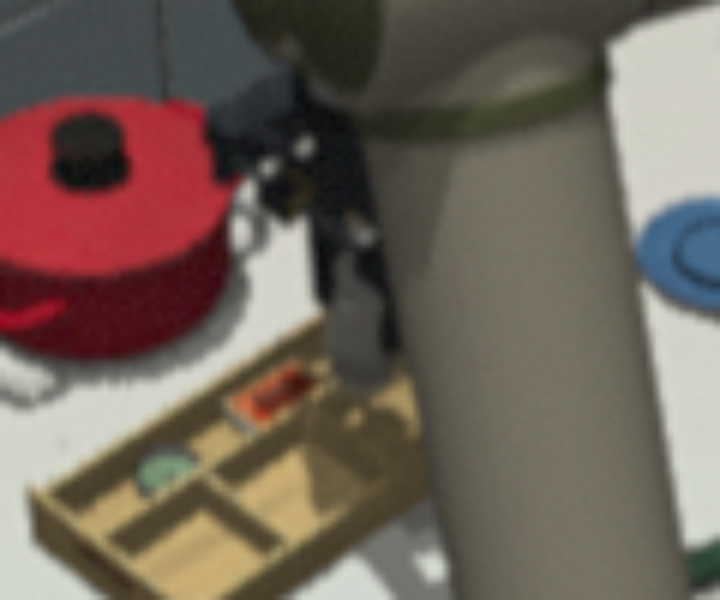

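The shaker is held upright at about (365,320), and its glass clearly tapers upward, which explains the narrower grip. I'll carry it to the board.

```bash
python3 -m creep '[0,25,-4,0, 0,52,-8,0, 0,80,-13,0, 0,108,-17,0, 0,136,-22,0, 0,164,-26,0, 0,192,-31,0, 0,220,-35,0, 0,244,-39,0, 0,260,-42,0, 0,268,-43,0, 0,271,-43,0]' && python3 -m creep '[0,0,0,0,4,0,0,0,12,0,0,0,22,0,0,0,32,0,0,0,42,0,0,0,49,0,0,0,53,0,0,0,55,0,0,0,56,0,0,0,56,0,0,0]'; python3 -c "
from h import *
go(.478,.235,.1137,0)"
```

```text
time: 21.72
tool_pos: [0.4773, 0.2349, 0.1744]
eef_rot: [[-0.001, 0.002, 1.0], [-0.0, 1.0, -0.002], [-1.0, -0.0, -0.001]]
contact_force: [-0.3, 0.4, -1.2]
opening: 0.434
time: 22.63
tool_pos: [0.4781, 0.2336, 0.1188]
eef_rot: [[0.0, 0.004, 1.0], [0.0, 1.0, -0.004], [-1.0, 0.0, 0.0]]
contact_force: [0.5, 0.2, -1.1]
opening: 0.436
t 22.63 tcp [0.4781 0.2336 0.1188] ang -0.21 shift [ 5.1  1.4 -0.1] turn -0.21 F [ 0.5  0.2 -1.1] open 38.4
```

```bash
python3 -m creep '[1,0,0,0, 2,0,0,0, 3,0,0,0, 3.5,0,0,0, 4,0,0,0,4,0,0,0]'&& python3 -m creep '[0.4,0,0,0, 0.8,0,0,0,0.8,0,0,0]'
```

```text
time: 23.13
tool_pos: [0.478, 0.2336, 0.1147]
eef_rot: [[-0.0, 0.004, 1.0], [-0.0, 1.0, -0.004], [-1.0, -0.0, -0.0]]
contact_force: [-0.1, -0.6, -1.1]
opening: 0.437
time: 23.38
tool_pos: [0.478, 0.2336, 0.1139]
eef_rot: [[-0.0, 0.004, 1.0], [-0.0, 1.0, -0.004], [-1.0, -0.0, -0.0]]
contact_force: [-1.2, -0.4, -0.7]
opening: 0.441
```

```bash
python3 -m creep '[0.4,0,0,0, 0.8,0,0,0,0.8,0,0,0]'
```

```text
time: 23.63
tool_pos: [0.4781, 0.2336, 0.1136]
eef_rot: [[0.0, 0.004, 1.0], [0.0, 1.0, -0.004], [-1.0, 0.0, 0.0]]
contact_force: [-1.9, -0.1, 5.2]
opening: 0.436
```

```bash
python3 -m creep '[0,0,0,0,0,0,0,0,0,0,0,0,0,0,0,0,-5,0,0,0,-18,0,0,0,-38,0,0,0,-62,0,0,0,-86,0,0,0,-106,0,0,0,-116,0,0,0,-116,0,0,0]' 88 && python3 -m creep '[0,-10,0,5,0,-20,0,12]';python3 -c "
from h import *
s=env.camera('scene')[:,:,::-1];t=env.camera('top')[:,:,::-1]
cv2.imwrite('pics/s8.png',s);cv2.imwrite('pics/t8.png',t)
cv2.imwrite('pics/s8z.png',cv2.resize(s[160:320,190:370],None,fx=4,fy=3.75))
cv2.imwrite('pics/t8z.png',cv2.resize(t[155:245,265:365],None,fx=6,fy=6))
go(.579,.052,.2,-88.5)"
```

```text
time: 24.63
tool_pos: [0.4786, 0.2338, 0.2312]
eef_rot: [[0.004, 0.004, 1.0], [0.001, 1.0, -0.004], [-1.0, 0.001, 0.004]]
contact_force: [0.1, 0.1, 0.1]
opening: 0.999
time: 24.8
tool_pos: [0.4774, 0.2135, 0.2279]
eef_rot: [[-0.002, 0.214, 0.977], [-0.0, 0.977, -0.214], [-1.0, -0.001, -0.002]]
contact_force: [-0.4, -0.3, -0.3]
opening: 0.999
t 24.9 tcp [0.4776 0.2128 0.2279] ang -12.36 shift [  27.7 -135.3  133.5] turn 76.14 F [ 0.9  1.2 -0.3] open 88.3
```

View pics/s8z.png

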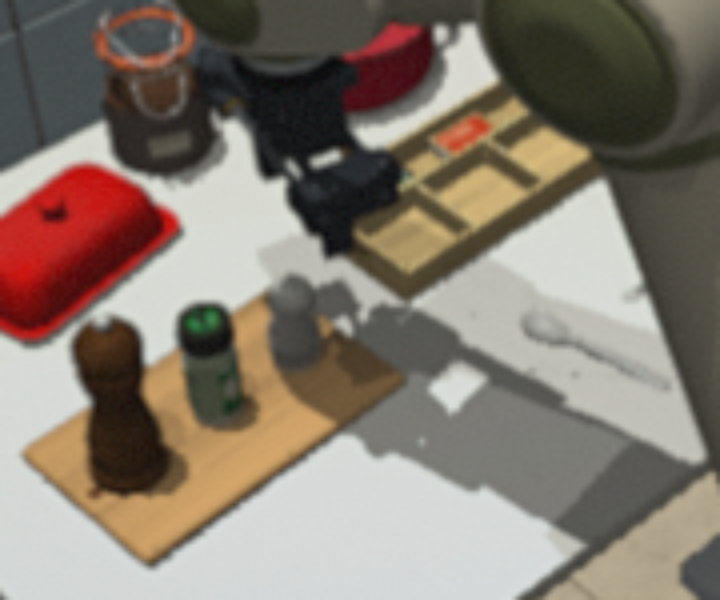

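View pics/t8z.png

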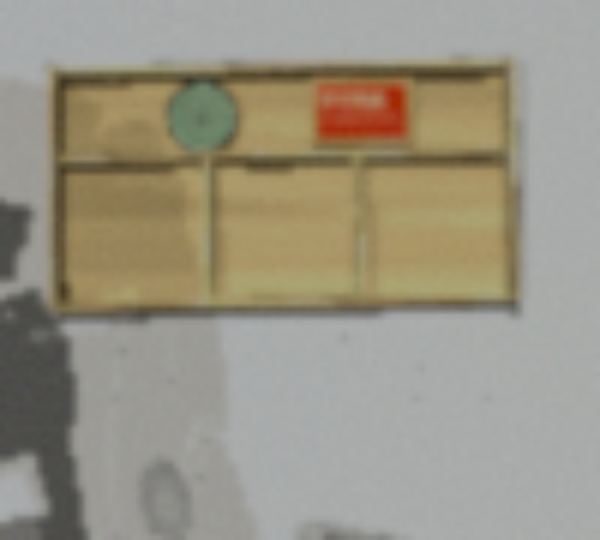

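All three stand upright on the board, at (125,460), (212,400) and (297,340) in the zoom. The trough and tealight at (202,117) are clear. Next I'll refine the tealight's position and approach it.

```bash
python3 -m creep '[0,-8,8,6, 0,-20,20,12.5, 0,-34,33,19, 0,-48,47,25.5, 0,-62,61,32, 0,-76,75,38.5, 0,-90,89,45, 0,-104,103,51.5, 0,-116,115,58, 0,-126,124,64.5, 0,-132,130,71, 0,-135,133.5,76]' 56;  python3 - <<'E'
from h import *
np.set_printoptions(precision=4,suppress=True)
T=lambda x,y:(265+(x+.5)/6-.5,155+(y+.5)/6-.5)
for z in(280,150,48,348),(260,130,168,467):
    b=(z[0]+(z[2]+.5)/6-.5,z[1]+(z[3]+.5)/6-.5); print(onz("scene",b,.02),tri(T(202,117),b))
t=cv2.imread("pics/t8.png")
p,r=comp(t,(35,30,40),(95,255,255),(285,160,315,185)); print("tea mask",p,r[1],onz("top",p,.02))
p,r=comp(t,(10,70,90),(30,255,255),(260,150,365,215)); print("caddy",p,r,onz("top",p,.03))
go(.579,.052,.12,-88.5)
E
```

```text
time: 25.9
tool_pos: [0.5802, 0.0528, 0.2279]
eef_rot: [[-0.002, 1.0, 0.029], [0.0, 0.029, -1.0], [-1.0, -0.002, -0.0]]
contact_force: [-0.2, 0.5, 0.5]
opening: 0.636
[0.584  0.0516 0.02  ] (array([0.5809, 0.0526, 0.0227]), np.float64(0.0022149776705355853))
[0.5846 0.0511 0.02  ] (array([0.5808, 0.0526, 0.0235]), np.float64(0.002273806859031611))
tea mask (298.0, 173.5) (11.0, 10.0) [0.5823 0.0527 0.02  ]
caddy (311.3682632446289, 185.8623504638672) ((51.368263244628906, 35.86235046386719), (40.24318313598633, 77.69241333007812), 88.53119659423828) [0.542 0.01  0.03 ]
t 25.9 tcp [0.5802 0.0528 0.2279] ang -88.36 shift [107.9  -1.1   0.8] turn 0.14 F [-0.2  0.5  0.5] open 56.0
```

```bash
python3 -m creep '[20,0.8,0,0, 45,0.8,0,0, 72,0.8,0,0, 98,0.8,0,0, 116,0.8,0,0, 128,0.8,0,0, 135,0.8,0,0, 135,0.8,0,0]';  python3 - <<'E'
from h import *
go(.581,.0525,.0768,-88.5)
cv2.imwrite('pics/s9z.png',cv2.resize(env.camera('scene')[150:250,250:370,::-1],None,fx=6,fy=6))
E
```

```text
time: 26.57
tool_pos: [0.5802, 0.0537, 0.0927]
eef_rot: [[-0.002, 0.999, 0.033], [0.0, 0.033, -0.999], [-1.0, -0.002, -0.0]]
contact_force: [0.6, -0.1, -0.2]
opening: 0.636
t 26.57 tcp [0.5802 0.0537 0.0927] ang -88.12 shift [15.9  0.8  1.2] turn 0.38 F [ 0.6 -0.1 -0.2] open 56.0
```

View pics/s9z.png

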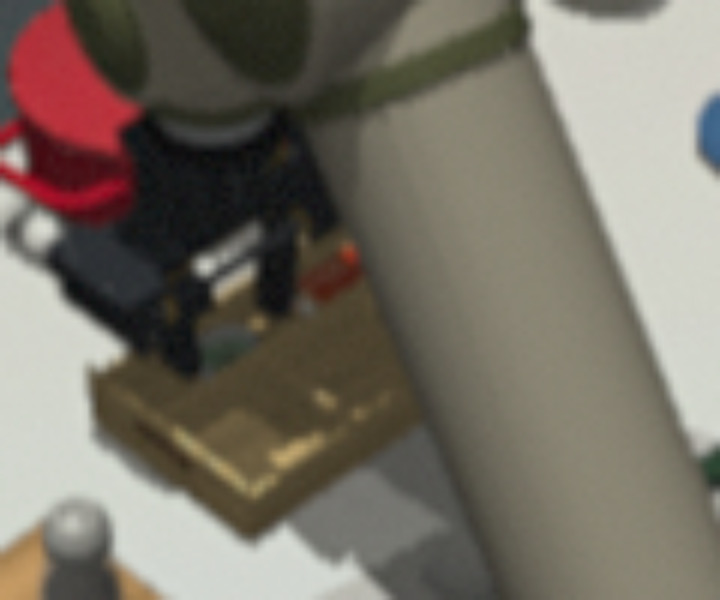

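The fingers straddle the tealight at about (225,345), with the matchbox clear at (330,280). I'll go down the last 16 mm and close softly.

```bash
python3 -m creep '[4,0.5,1,0, 9,0.5,1,0, 13,0.5,1,0, 15.5,0.5,1,0, 15.8,0.5,1,0,15.8,0.5,1,0]' && python3 -m creep '[0,0,0,0,0,0,0,0,0,0,0,0,0,0,0,0,0,0,0,0,0,0,0,0,0,0,0,0,0,0,0,0]' 30 8 ;  python3 - <<'E'
from h import *
go(.581,.0525,.0768,-88.5)
E
```

```text
time: 27.12
tool_pos: [0.5812, 0.0524, 0.0783]
eef_rot: [[-0.0, 1.0, 0.031], [0.0, 0.031, -1.0], [-1.0, -0.0, -0.0]]
contact_force: [0.7, -0.3, -0.5]
opening: 0.633
time: 27.78
tool_pos: [0.5813, 0.0525, 0.0785]
eef_rot: [[0.0, 1.0, 0.031], [0.0, 0.031, -1.0], [-1.0, 0.0, -0.0]]
contact_force: [0.7, 1.0, 1.2]
opening: 0.415
t 27.78 tcp [0.5813 0.0525 0.0785] ang -88.21 shift [ 1.7 -0.3 -0. ] turn 0.29 F [0.7 1.  1.2] open 36.6
```

```bash
python3 -m creep '[0,0,0,0,0,0,0,0,0.8,0,0,0,1.6,0,0,0,1.6,0,0,0]' 50 && python3 -m creep '[0,0,0,0,0,0,0,0,0,0,0,0,0,0,0,0,0,0,0,0,0,0,0,0,0,0,0,0,0,0,0,0]' 30 8 ;  python3 - <<'E'
from h import *
go(.581,.0525,.0768,-88.5)
E
```

```text
time: 28.2
tool_pos: [0.5811, 0.0524, 0.0764]
eef_rot: [[-0.0, 1.0, 0.031], [0.0, 0.031, -1.0], [-1.0, -0.0, -0.0]]
contact_force: [0.2, 0.4, -0.7]
opening: 0.565
time: 28.87
tool_pos: [0.5812, 0.0524, 0.0767]
eef_rot: [[-0.0, 1.0, 0.031], [0.0, 0.031, -1.0], [-1.0, -0.0, -0.0]]
contact_force: [-0.2, 0.5, -0.5]
opening: 0.416
t 28.87 tcp [0.5812 0.0524 0.0767] ang -88.21 shift [-0.1 -0.2 -0.1] turn 0.29 F [-0.2  0.5 -0.5] open 36.6
```

```bash
python3 -m creep '[-3,0,0,0,-8,0,0,0,-15,0,0,0,-24,0,0,0,-34,0,0,0,-45,0,0,0,-56,0,0,0,-66,0,0,0,-74,0,0,0,-78,0,0,0,-80,0,0,0,-80,0,0,0]' ;  python3 - <<'E'
from h import *
go(.5045,-.3197,.157,-88.5)
cv2.imwrite('pics/s10z.png',cv2.resize(env.camera('scene')[140:240,250:370,::-1],None,fx=6,fy=6))
E
```

```text
time: 29.87
tool_pos: [0.5812, 0.0524, 0.157]
eef_rot: [[0.0, 1.0, 0.031], [-0.0, 0.031, -1.0], [-1.0, 0.0, 0.0]]
contact_force: [-0.1, 0.5, -0.1]
opening: 0.42
t 29.87 tcp [0.5812 0.0524 0.157 ] ang -88.21 shift [-1.000e-01 -8.830e+01  3.696e+02] turn 0.29 F [-0.1  0.5 -0.1] open 37.0
```

View pics/s10z.png

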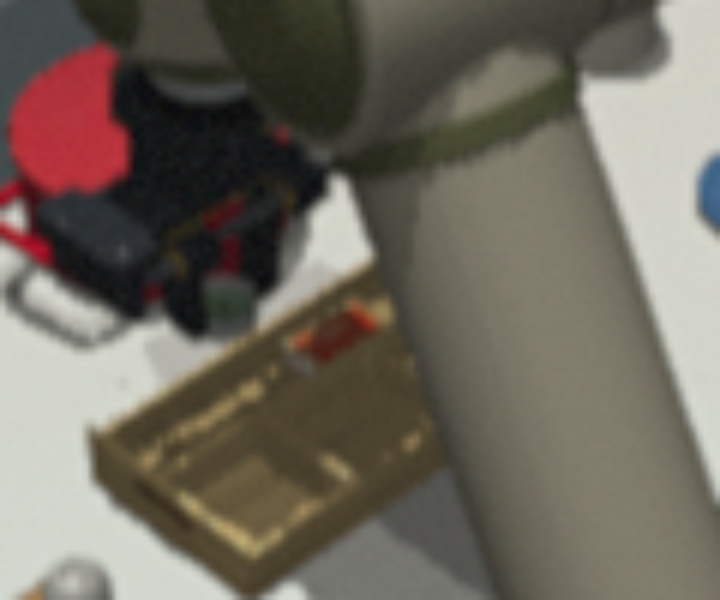

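The tealight is held at about (230,300) and is well clear of the caddy. I'll check the dish centre with the second view.

Run:
```python
from h import *
np.set_printoptions(precision=4,suppress=True)
b=(280+(604+.5)/6-.5,150+(132+.5)/6-.5); a=(370+(228+.5)/5-.5,150+(246+.5)/5-.5)
print(onz("scene",b,.016),onz("top",a,.016),tri(a,b))
# saucer circle, loop cut by opening
for f,n,roi,lo in (("t0","top",(385,170,440,226),90),("s5","scene",(0,0,0,0),90)):
    if n!="top": continue
    t=cv2.imread("pics/top0.png"); x0,y0,x1,y1=roi
    m=cv2.inRange(cv2.cvtColor(t[y0:y1,x0:x1],cv2.COLOR_BGR2HSV),(98,90,50),(118,255,255))
    m=cv2.resize(m,None,fx=4,fy=4,interpolation=cv2.INTER_LINEAR);m=(m>127).astype(np.uint8)
    m=cv2.morphologyEx(m,cv2.MORPH_CLOSE,np.ones((9,9)));m=cv2.morphologyEx(m,cv2.MORPH_OPEN,cv2.getStructuringElement(2,(61,61)))
    M=cv2.moments(m,True); c=(x0+(M['m10']/M['m00']+.5)/4-.5,y0+(M['m01']/M['m00']+.5)/4-.5); print(c,M['m00'],onz("top",c,.012))
```

```text
[ 0.5033 -0.3156  0.016 ] [ 0.5042 -0.3195  0.016 ] (array([ 0.5052, -0.3195,  0.0127]), np.float64(0.0018919744702681138))
(414.88643751504935, 198.81600650132435) 12459.0 [ 0.5045 -0.3193  0.012 ]
```

```bash
python3 -m creep '[0,-2,10,0, 0,-7,28,0, 0,-14,56,0, 0,-21,88,0, 0,-29,120,0, 0,-37,152,0, 0,-44,184,0, 0,-52,216,0, 0,-60,248,0, 0,-67,280,0, 0,-75,312,0, 0,-81,340,0]' && python3 -m creep '[0,-4,16,0, 0,-6,25,0, 0,-7.2,28.4,0,0,-7.2,28.4,0,0,-7.2,28.4,0,0,-7.2,28.4,0]';  python3 - <<'E'
from h import *
go(.5045,-.3187,.0827,-88.5)
cv2.imwrite('pics/s11z.png',cv2.resize(env.camera('scene')[100:220,330:474,::-1],None,fx=5,fy=5))
cv2.imwrite('pics/t11z.png',cv2.resize(env.camera('top')[140:260,350:494,::-1],None,fx=5,fy=5))
E
```

```text
time: 30.92
tool_pos: [0.5095, -0.2924, 0.1562]
eef_rot: [[-0.001, 1.0, 0.03], [0.0, 0.03, -1.0], [-1.0, -0.001, -0.0]]
contact_force: [1.2, -0.2, 0.1]
opening: 0.411
time: 31.42
tool_pos: [0.5049, -0.3173, 0.1567]
eef_rot: [[-0.0, 0.999, 0.033], [0.0, 0.033, -0.999], [-1.0, -0.0, -0.0]]
contact_force: [-0.2, 0.4, -0.1]
opening: 0.419
t 31.42 tcp [ 0.5049 -0.3173  0.1567] ang -88.13 shift [74.  -0.5  1.4] turn 0.37 F [-0.2  0.4 -0.1] open 36.9
```

View pics/s11z.png

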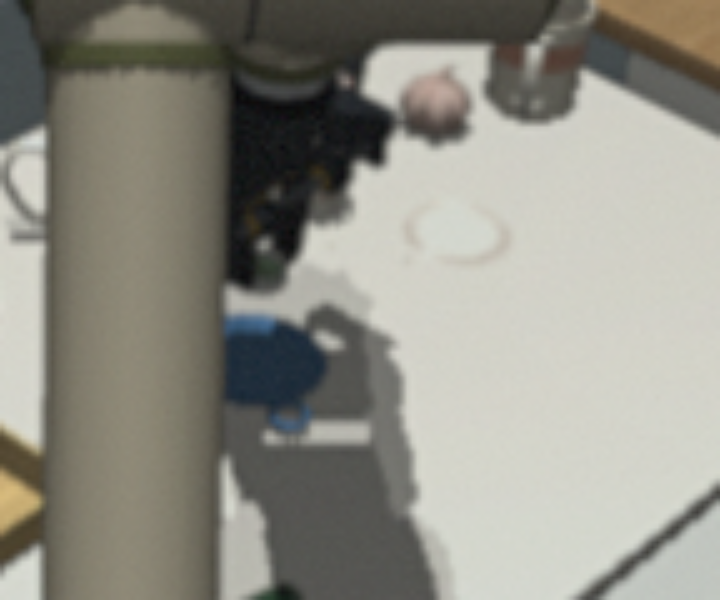

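View pics/t11z.png

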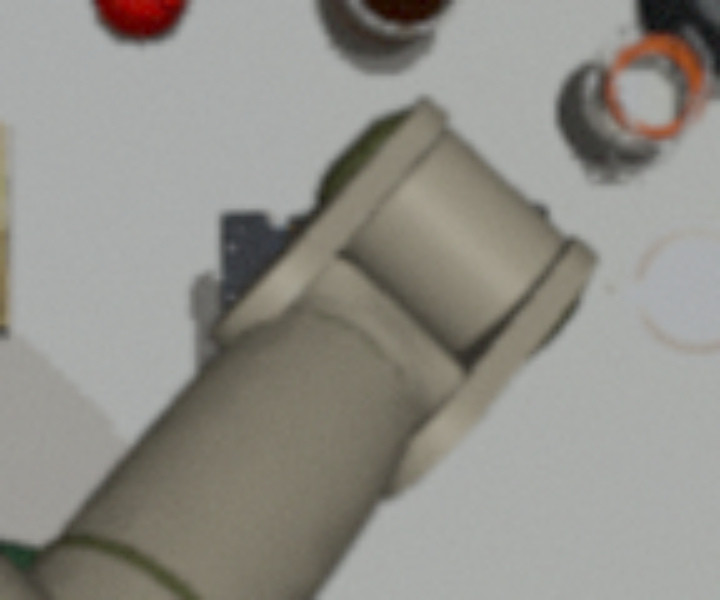

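The tealight is still held at (268,265), above the dish at (270,360). I'll lower it, slowly at the end.

```bash
python3 -m creep '[6,-0.4,1.4,0, 16,-0.4,1.4,0, 28,-0.4,1.4,0, 40,-0.4,1.4,0, 51,-0.4,1.4,0, 60,-0.4,1.4,0, 66,-0.4,1.4,0, 69,-0.4,1.4,0, 70.5,-0.4,1.4,0,71.5,-0.4,1.4,0,71.5,-0.4,1.4,0]' && python3 -m creep '[0.5,0,0,0,1,0,0,0,1.5,0,0,0,1.5,0,0,0]';  python3 - <<'E'
from h import *
go(.5045,-.3187,.0827,-88.5)
E
```

```text
time: 32.43
tool_pos: [0.5043, -0.3201, 0.0855]
eef_rot: [[0.0, 1.0, 0.031], [-0.0, 0.031, -1.0], [-1.0, 0.0, 0.0]]
contact_force: [0.2, -0.0, -0.7]
opening: 0.414
time: 32.77
tool_pos: [0.5042, -0.3199, 0.0838]
eef_rot: [[0.0, 1.0, 0.031], [-0.0, 0.031, -1.0], [-1.0, 0.0, 0.0]]
contact_force: [0.1, 0.1, -0.2]
opening: 0.413
t 32.77 tcp [ 0.5042 -0.3199  0.0838] ang -88.21 shift [ 1.1  0.4 -1.2] turn 0.29 F [ 0.1  0.1 -0.2] open 36.4
```

```bash
python3 -m creep '[0.4,0,-0.7,0,0.8,0,-0.7,0,0.8,0,-0.7,0,0.8,0,-0.7,0]' && python3 -m creep '[0.4,0,0,0,0.4,0,0,0]'
```

```text
time: 33.1
tool_pos: [0.5042, -0.3192, 0.0829]
eef_rot: [[0.0, 1.0, 0.031], [0.0, 0.031, -1.0], [-1.0, 0.0, -0.0]]
contact_force: [0.0, -0.3, 0.2]
opening: 0.417
time: 33.27
tool_pos: [0.5042, -0.3193, 0.0827]
eef_rot: [[0.0, 1.0, 0.031], [-0.0, 0.031, -1.0], [-1.0, 0.0, 0.0]]
contact_force: [-0.5, 0.8, 0.8]
opening: 0.417
```

```bash
python3 -m creep '[0.3,0,0,0,0.3,0,0,0,0.3,0,0,0]'
```

```text
time: 33.52
tool_pos: [0.5042, -0.3193, 0.0826]
eef_rot: [[0.0, 1.0, 0.031], [-0.0, 0.031, -1.0], [-1.0, 0.0, 0.0]]
contact_force: [-1.0, 1.8, 5.4]
opening: 0.413
```

```bash
python3 -m creep '[-0.3,0,0,0,-0.3,0,0,0,-0.3,0,0,0,-0.3,0,0,0,-0.3,0,0,0,-5,0,0,0,-15,0,0,0,-30,0,0,0,-50,0,0,0,-75,0,0,0,-100,0,0,0,-130,0,0,0]' 60 && python3 -m creep '[-10,8,-10,0,-20,14,-28,0,-20,14,-56,-7,-20,14,-88,-14,-20,14,-120,-21,-20,14,-152,-28,-20,14,-182,-35,-20,14,-206,-42,-20,14,-222,-49,-20,14,-230,-56]' 88
python3 - <<'E'
from h import *
s=env.camera('scene')[:,:,::-1];t=env.camera('top')[:,:,::-1]
cv2.imwrite('pics/s12z.png',cv2.resize(s[100:220,330:474],None,fx=5,fy=5))
cv2.imwrite('pics/t12.png',t);cv2.imwrite('pics/t12z.png',cv2.resize(t[140:260,350:494],None,fx=5,fy=5))
go(.4781,.2336,.25,0)
E
```

```text
time: 34.52
tool_pos: [0.5038, -0.3189, 0.2137]
eef_rot: [[-0.001, 1.0, 0.031], [0.001, 0.031, -1.0], [-1.0, -0.001, -0.001]]
contact_force: [0.0, -0.5, 0.2]
opening: 0.683
time: 35.35
tool_pos: [0.5108, -0.0861, 0.2323]
eef_rot: [[-0.0, 0.526, 0.85], [0.001, 0.85, -0.526], [-1.0, 0.0, -0.0]]
contact_force: [-0.9, -0.5, -0.3]
opening: 0.997
t 35.45 tcp [ 0.511  -0.0871  0.2323] ang -32.01 shift [ -17.6  254.5 -197.9] turn -32.01 F [ 0.8 -0.8 -0.5] open 87.6
```

View pics/s12z.png

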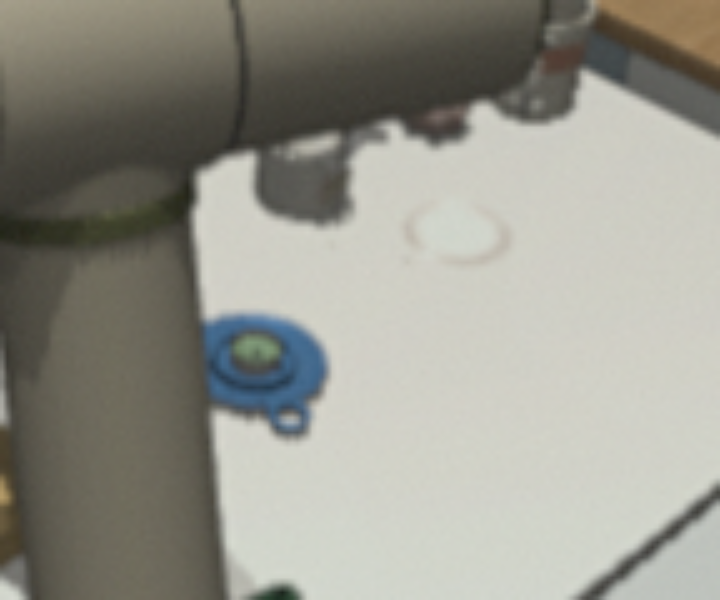

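View pics/t12z.png

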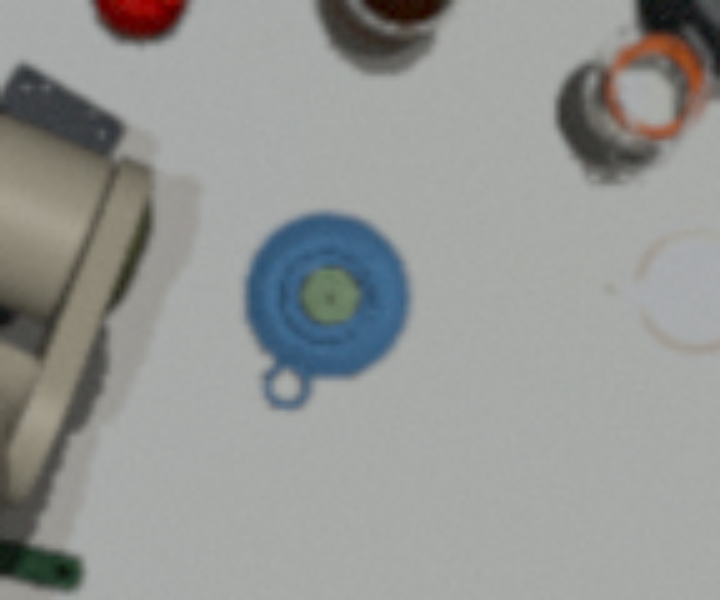

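The tealight sits flat and central in the dish's cup at (331,296) in the top zoom. Now I'll return the shaker.

```bash
python3 -m creep '[0,10,-8,-3, 0,30,-23,-7, 0,55,-43,-11, 0,82,-64,-15, 0,109,-85,-19, 0,136,-106,-23, 0,163,-127,-26, 0,190,-148,-29, 0,215,-167,-31, 0,237,-184,-32, 0,250,-194,-32, 0,254.5,-198,-32]' && python3 -m creep '[0,0,0,0,0,0,0,0]'
python3 - <<'E'
from h import *
go(.4781,.2336,.1136,0)
E
```

```text
time: 36.45
tool_pos: [0.4789, 0.2337, 0.2321]
eef_rot: [[-0.0, 0.006, 1.0], [0.0, 1.0, -0.006], [-1.0, 0.0, -0.0]]
contact_force: [0.3, -0.2, -0.8]
opening: 0.994
time: 36.62
tool_pos: [0.4793, 0.2312, 0.2321]
eef_rot: [[-0.0, 0.006, 1.0], [-0.0, 1.0, -0.006], [-1.0, -0.0, -0.0]]
contact_force: [-0.4, 0.4, 0.7]
opening: 1.0
t 36.62 tcp [0.4793 0.2312 0.2321] ang -0.34 shift [118.5   2.4  -1.2] turn -0.34 F [-0.4  0.4  0.7] open 88.1
```

```bash
python3 -m creep '[15,2.4,-1.2,0, 38,2.4,-1.2,0, 62,2.4,-1.2,0, 85,2.4,-1.2,0, 103,2.4,-1.2,0, 113,2.4,-1.2,0, 117.5,2.4,-1.2,0, 118.5,2.4,-1.2,0,118.5,2.4,-1.2,0]' && python3 -m creep '[0,0,0,0,0,0,0,0,0,0,0,0,0,0,0,0,0,0,0,0,0,0,0,0,0,0,0,0,0,0,0,0,0,0,0,0]' 26 30
python3 - <<'E'
from h import *
go(.4781,.2336,.1136,0)
E
```

```text
time: 37.37
tool_pos: [0.4784, 0.234, 0.1144]
eef_rot: [[0.001, 0.005, 1.0], [0.0, 1.0, -0.005], [-1.0, 0.0, 0.001]]
contact_force: [0.4, -0.1, 0.2]
opening: 0.999
time: 38.12
tool_pos: [0.4779, 0.2343, 0.1137]
eef_rot: [[-0.0, 0.004, 1.0], [-0.0, 1.0, -0.004], [-1.0, -0.0, -0.0]]
contact_force: [0.3, -0.4, -0.5]
opening: 0.433
t 38.12 tcp [0.4779 0.2343 0.1137] ang -0.22 shift [ 0.1 -0.7  0.2] turn -0.22 F [ 0.3 -0.4 -0.5] open 38.1
```

```bash
python3 -m creep '[-3,0,0,0, -10,0,0,0, -20,0,0,0, -32,0,0,0, -45,0,0,0, -55,0,0,0, -60,0,0,0, -60,-8,1,0, -60,-24,3.5,0, -60,-46,7,0, -60,-74,11,0, -60,-102,15,0]' && python3 -m creep '[0,-28,4,0, 0,-56,8,0, 0,-84,13,0, 0,-112,17,0, 0,-140,21,0, 0,-165,25,0, 0,-185,28.5,0, 0,-198,30,0, 0,-204,31,0, 0,-206,31,0,0,-206,31,0,0,-206,31,0]'
python3 - <<'E'
from h import *
go(.5238,-.0730,.1047,0)
cv2.imwrite('pics/s13z.png',cv2.resize(env.camera('scene')[130:250,250:394,::-1],None,fx=5,fy=5))
E
```

```text
time: 39.12
tool_pos: [0.4922, 0.1309, 0.1732]
eef_rot: [[-0.001, 0.003, 1.0], [-0.0, 1.0, -0.003], [-1.0, -0.0, -0.001]]
contact_force: [0.6, -0.4, -0.9]
opening: 0.44
time: 40.12
tool_pos: [0.5226, -0.0729, 0.1736]
eef_rot: [[-0.0, 0.003, 1.0], [0.0, 1.0, -0.003], [-1.0, 0.0, -0.0]]
contact_force: [0.0, 0.1, -1.4]
opening: 0.438
t 40.12 tcp [ 0.5226 -0.0729  0.1736] ang -0.16 shift [68.9 -0.1  1.3] turn -0.16 F [ 0.   0.1 -1.4] open 38.6
```

View pics/s13z.png

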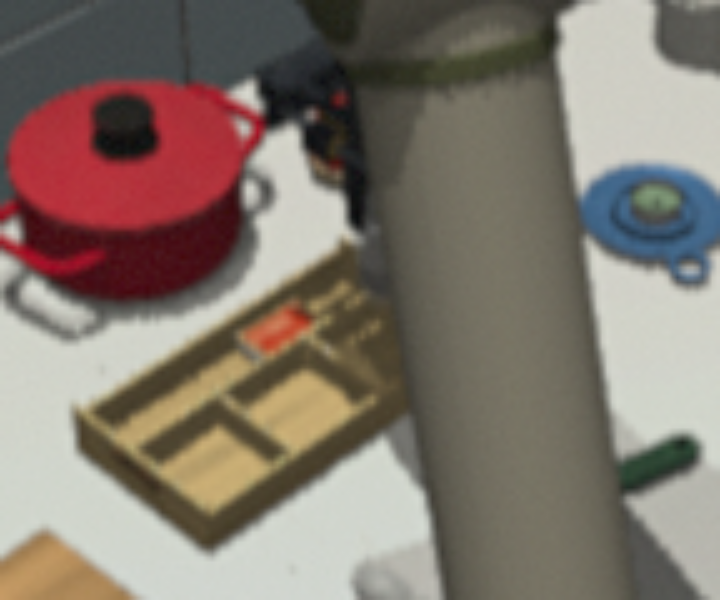

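The shaker hangs over its compartment at about (370,265). I'll lower it.

```bash
python3 -m creep '[6,0,0.5,0, 16,0,0.5,0, 28,0,0.5,0, 40,0,0.5,0, 51,0,0.5,0, 59,0,0.5,0, 63,0,0.5,0, 65,0,0.5,0, 66.5,0,0.5,0,67.5,0,0.5,0,67.5,0,0.5,0]' && python3 -m creep '[0.5,0,0,0,1,0,0,0,1,0,0,0]'
```

```text
time: 41.08
tool_pos: [0.5234, -0.0738, 0.1064]
eef_rot: [[0.001, 0.004, 1.0], [-0.0, 1.0, -0.004], [-1.0, -0.0, 0.001]]
contact_force: [-0.7, 0.3, -0.8]
opening: 0.438
time: 41.33
tool_pos: [0.5233, -0.0738, 0.1053]
eef_rot: [[0.0, 0.004, 1.0], [-0.0, 1.0, -0.004], [-1.0, -0.0, 0.0]]
contact_force: [-0.1, 0.1, -0.3]
opening: 0.438
```

```bash
python3 -m creep '[0.4,0,0,0,0.4,0,0,0]'
```

```text
time: 41.5
tool_pos: [0.5233, -0.0738, 0.1048]
eef_rot: [[0.0, 0.004, 1.0], [-0.0, 1.0, -0.004], [-1.0, -0.0, 0.0]]
contact_force: [-0.0, 0.1, -0.9]
opening: 0.438
```

```bash
python3 -m creep '[0.4,0,0,0,0.8,0,0,0,0.8,0,0,0]'
```

```text
time: 41.75
tool_pos: [0.5234, -0.0738, 0.1046]
eef_rot: [[0.0, 0.004, 1.0], [-0.0, 1.0, -0.004], [-1.0, -0.0, 0.0]]
contact_force: [-1.3, 0.9, 6.7]
opening: 0.439
```

```bash
python3 -m creep '[-0.5,0,0,0,-0.5,0,0,0,-0.5,0,0,0,-0.5,0,0,0,-5,0,0,0,-18,0,0,0,-38,0,0,0,-62,0,0,0,-86,0,0,0,-110,0,0,0,-130,0,0,0,-130,0,0,0]' 88 && python3 -m creep '[0,10,-1,0, 0,30,-4,0, 0,60,-8,0, 0,96,-12,0, 0,132,-17,0, 0,168,-21,0, 0,204,-26,0, 0,240,-31,0, 0,276,-35,0, 0,312,-40,0, 0,345,-44,0, 0,368,-47,0]' && python3 -m creep '[0,10,-1,0,0,16,-1.5,0,0,16,-1.5,0,0,16,-1.5,0]'
python3 - <<'E'
from h import *
s=env.camera('scene')[:,:,::-1]
cv2.imwrite('pics/s14z.png',cv2.resize(s[150:310,190:370],None,fx=4,fy=3.75))
go(.475,.3103,.1267,0)
E
```

```text
time: 42.75
tool_pos: [0.5243, -0.0741, 0.2381]
eef_rot: [[0.007, 0.004, 1.0], [-0.002, 1.0, -0.004], [-1.0, -0.002, 0.007]]
contact_force: [0.7, -0.3, 0.4]
opening: 0.999
time: 43.75
tool_pos: [0.4759, 0.2973, 0.2324]
eef_rot: [[-0.003, 0.002, 1.0], [-0.0, 1.0, -0.002], [-1.0, -0.0, -0.003]]
contact_force: [0.3, 0.0, 0.2]
opening: 1.001
time: 44.08
tool_pos: [0.4763, 0.3095, 0.2335]
eef_rot: [[-0.001, 0.004, 1.0], [-0.001, 1.0, -0.004], [-1.0, -0.001, -0.001]]
contact_force: [1.3, -0.4, -0.0]
opening: 0.999
t 44.13 tcp [0.4764 0.3093 0.2337] ang -0.29 shift [107.    1.1  -1.4] turn -0.29 F [-0.2 -0.6 -1.2] open 87.9
```

View pics/s14z.png

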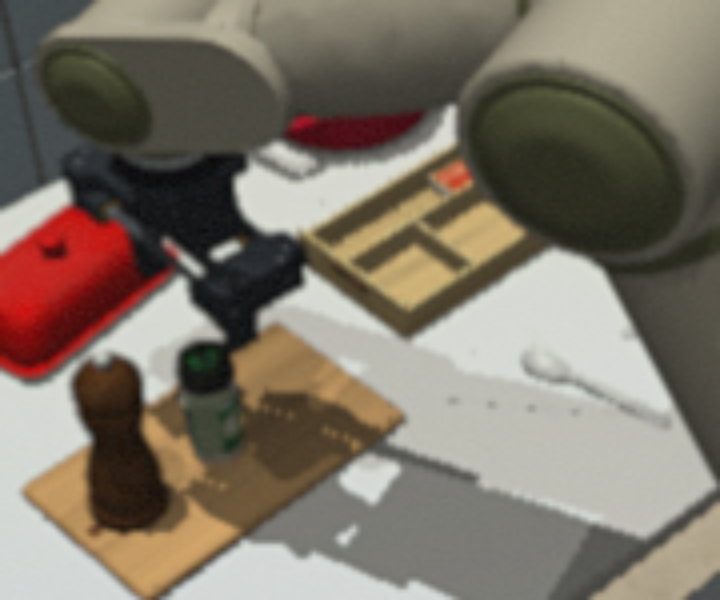

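The mill (125,450) and jar (212,400) stand undisturbed on the board. I'll descend on the jar.

```bash
python3 -m creep '[13,1,-1.3,0, 33,1,-1.3,0, 55,1,-1.3,0, 76,1,-1.3,0, 92,1,-1.3,0, 102,1,-1.3,0, 106,1,-1.3,0, 107,1,-1.3,0,107,1,-1.3,0]' && python3 -m creep '[0,0,0,0,0,0,0,0,0,0,0,0,0,0,0,0,0,0,0,0,0,0,0,0,0,0,0,0,0,0,0,0,0,0,0,0]' 22 20
python3 - <<'E'
from h import *
go(.475,.3103,.1267,0)
E
```

```text
time: 44.88
tool_pos: [0.4753, 0.3111, 0.1277]
eef_rot: [[0.001, 0.004, 1.0], [0.0, 1.0, -0.004], [-1.0, 0.0, 0.001]]
contact_force: [-0.3, 0.0, 0.8]
opening: 1.003
time: 45.63
tool_pos: [0.4749, 0.3114, 0.1271]
eef_rot: [[0.0, 0.004, 1.0], [0.0, 1.0, -0.004], [-1.0, 0.0, 0.0]]
contact_force: [0.5, -0.3, 0.6]
opening: 0.452
t 45.63 tcp [0.4749 0.3114 0.1271] ang -0.21 shift [ 0.4 -1.1  0.1] turn -0.21 F [ 0.5 -0.3  0.6] open 39.8
```

```bash
python3 -m creep '[-3,0,0,0, -10,0,0,0, -20,0,0,0, -32,0,0,0, -45,0,0,0, -57,0,0,0, -63,0,0,0, -65,-8,1,0, -65,-24,4,0, -65,-46,7.5,0, -65,-74,12,0, -65,-102,16.5,0]' && python3 -m creep '[0,-28,4.5,0, 0,-56,9,0, 0,-84,14,0, 0,-112,18,0, 0,-138,23,0, 0,-160,27,0, 0,-178,30,0, 0,-190,31.5,0, 0,-196,32.5,0, 0,-198,32.5,0,0,-198,32.5,0,0,-198,32.5,0]'
python3 - <<'E'
from h import *
go(.5228,.0116,.1181,0)
E
```

```text
time: 46.63
tool_pos: [0.4907, 0.2079, 0.1917]
eef_rot: [[-0.001, 0.003, 1.0], [-0.0, 1.0, -0.003], [-1.0, -0.0, -0.001]]
contact_force: [0.9, -0.0, -1.4]
opening: 0.454
time: 47.63
tool_pos: [0.5226, 0.0119, 0.192]
eef_rot: [[-0.0, 0.003, 1.0], [0.0, 1.0, -0.003], [-1.0, 0.0, -0.0]]
contact_force: [-0.9, 0.2, -0.4]
opening: 0.448
t 47.63 tcp [0.5226 0.0119 0.192 ] ang -0.17 shift [73.9 -0.3  0.2] turn -0.17 F [-0.9  0.2 -0.4] open 39.5
```

```bash
python3 -m creep '[6,0,0,0, 17,0,0,0, 30,0,0,0, 43,0,0,0, 55,0,0,0, 63,0,0,0, 68,0,0,0, 70,0,0,0, 71.5,0,0,0,72.5,0,0,0,72.5,0,0,0]' && python3 -m creep '[0.5,0,0,0,1,0,0,0,1,0,0,0]'&& python3 -m creep '[0.4,0,0,0,0.4,0,0,0]'
```

```text
time: 48.55
tool_pos: [0.5229, 0.0112, 0.1198]
eef_rot: [[0.001, 0.004, 1.0], [-0.0, 1.0, -0.004], [-1.0, -0.0, 0.001]]
contact_force: [0.4, -0.5, -1.2]
opening: 0.451
time: 48.8
tool_pos: [0.5228, 0.0112, 0.1186]
eef_rot: [[0.0, 0.004, 1.0], [-0.0, 1.0, -0.004], [-1.0, -0.0, 0.0]]
contact_force: [0.6, 0.1, -1.0]
opening: 0.452
time: 48.97
tool_pos: [0.5228, 0.0112, 0.1181]
eef_rot: [[0.0, 0.004, 1.0], [-0.0, 1.0, -0.004], [-1.0, -0.0, 0.0]]
contact_force: [0.2, 0.2, -2.2]
opening: 0.453
```

```bash
python3 -m creep '[0.3,0,0,0,0.6,0,0,0,0.6,0,0,0]'
```

```text
time: 49.22
tool_pos: [0.5228, 0.0112, 0.118]
eef_rot: [[0.0, 0.004, 1.0], [-0.0, 1.0, -0.004], [-1.0, -0.0, 0.0]]
contact_force: [-2.2, 0.3, 4.9]
opening: 0.45
```

```bash
python3 -m creep '[-0.5,0,0,0,-0.5,0,0,0,-0.5,0,0,0,-0.5,0,0,0,-5,0,0,0,-20,0,0,0,-44,0,0,0,-74,0,0,0,-108,0,0,0,-142,0,0,0,-170,0,0,0,-185,0,0,0]' 88 && python3 -m creep '[0,10,-1,0, 0,30,-4,0, 0,60,-9,0, 0,96,-14,0, 0,132,-19,0, 0,168,-24,0, 0,204,-30,0, 0,240,-35,0, 0,276,-40,0, 0,312,-45,0, 0,342,-49,0, 0,362,-52,0]' && python3 -m creep '[0,10,-1,0,0,16,-1.5,0,0,16,-1.5,0,0,16,-1.5,0]'
python3 - <<'E'
from h import *
s=env.camera('scene')[:,:,::-1]
cv2.imwrite('pics/s15z.png',cv2.resize(s[150:310,190:370],None,fx=4,fy=3.75))
go(.471,.3903,.2003,0)
E
```

```text
time: 50.22
tool_pos: [0.5231, 0.0112, 0.3065]
eef_rot: [[0.005, 0.004, 1.0], [-0.001, 1.0, -0.004], [-1.0, -0.001, 0.005]]
contact_force: [-0.2, 0.8, 0.8]
opening: 0.998
time: 51.22
tool_pos: [0.4704, 0.3765, 0.3008]
eef_rot: [[-0.002, 0.002, 1.0], [-0.001, 1.0, -0.002], [-1.0, -0.001, -0.002]]
contact_force: [0.3, -0.9, 0.1]
opening: 1.0
time: 51.55
tool_pos: [0.4709, 0.3887, 0.3021]
eef_rot: [[-0.001, 0.004, 1.0], [-0.001, 1.0, -0.004], [-1.0, -0.001, -0.001]]
contact_force: [-0.6, -0.5, 0.3]
opening: 0.999
t 51.6 tcp [0.471  0.3884 0.3023] ang -0.28 shift [102.    1.9  -0. ] turn -0.28 F [ 0.1 -1.2 -0.3] open 88.1
```

View pics/s15z.png

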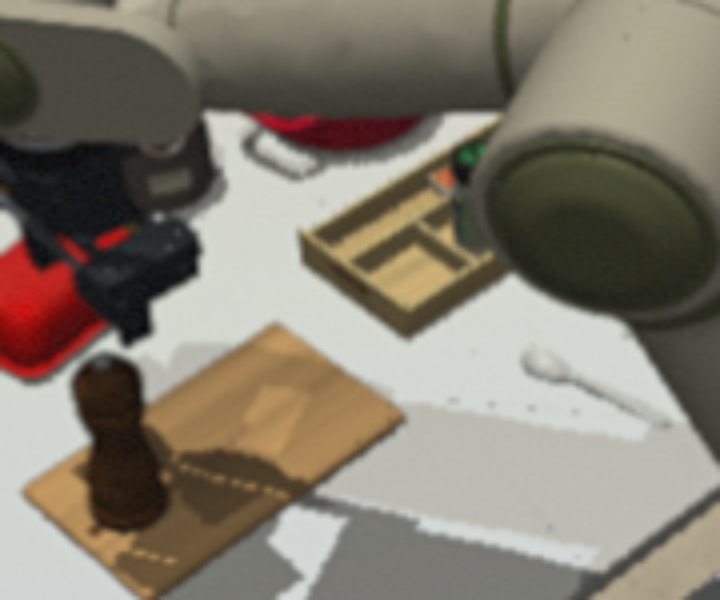

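The jar is back in the middle compartment at about (470,200). The mill at (125,450) is next.

```bash
python3 -m creep '[13,1,0,0, 33,1.2,0,0, 55,1.2,0,0, 74,1.2,0,0, 88,1.2,0,0, 97,1.2,0,0, 101,1.2,0,0, 102,1.2,0,0,102,1.2,0,0]' && python3 -m creep '[0,0,0,0,0,0,0,0,0,0,0,0,0,0,0,0,0,0,0,0,0,0,0,0,0,0,0,0,0,0,0,0,0,0,0,0]' 30 25
python3 - <<'E'
from h import *
go(.471,.3903,.2003,0)
E
```

```text
time: 52.35
tool_pos: [0.471, 0.3904, 0.2012]
eef_rot: [[0.001, 0.004, 1.0], [0.0, 1.0, -0.004], [-1.0, 0.0, 0.001]]
contact_force: [-0.3, -0.6, 0.7]
opening: 0.996
time: 53.1
tool_pos: [0.4707, 0.3906, 0.2006]
eef_rot: [[0.0, 0.004, 1.0], [0.0, 1.0, -0.004], [-1.0, 0.0, 0.0]]
contact_force: [-0.2, -0.8, 1.8]
opening: 0.541
t 53.1 tcp [0.4707 0.3906 0.2006] ang -0.21 shift [ 0.3 -0.3  0.3] turn -0.21 F [-0.2 -0.8  1.8] open 47.7
```

```bash
python3 -m creep '[-3,0,0,0, -10,0,0,0, -20,0,0,0, -32,0,0,0, -45,0,0,0, -57,0,0,0, -63,0,0,0, -65,-8,1,0, -65,-24,4,0, -65,-46,7.5,0, -65,-74,12,0, -65,-102,17,0]' && python3 -m creep '[0,-28,4.5,0, 0,-56,9,0, 0,-84,14,0, 0,-112,18,0, 0,-138,23,0, 0,-160,27,0, 0,-178,30,0, 0,-190,32,0, 0,-198,33,0, 0,-201.5,33,0,0,-201.5,33,0,0,-201.5,33,0]'
python3 - <<'E'
from h import *
go(.5195,.0873,.1917,0)
cv2.imwrite('pics/s16z.png',cv2.resize(env.camera('scene')[130:250,250:394,::-1],None,fx=5,fy=5))
E
```

```text
time: 54.1
tool_pos: [0.487, 0.2871, 0.2651]
eef_rot: [[-0.001, 0.003, 1.0], [-0.0, 1.0, -0.003], [-1.0, -0.0, -0.001]]
contact_force: [-0.0, 0.8, -1.3]
opening: 0.536
time: 55.1
tool_pos: [0.5194, 0.0875, 0.2655]
eef_rot: [[-0.0, 0.003, 1.0], [0.0, 1.0, -0.003], [-1.0, 0.0, -0.0]]
contact_force: [0.2, -0.6, -2.4]
opening: 0.537
t 55.1 tcp [0.5194 0.0875 0.2655] ang -0.18 shift [73.8 -0.2  0.1] turn -0.18 F [ 0.2 -0.6 -2.4] open 47.3
```

View pics/s16z.png

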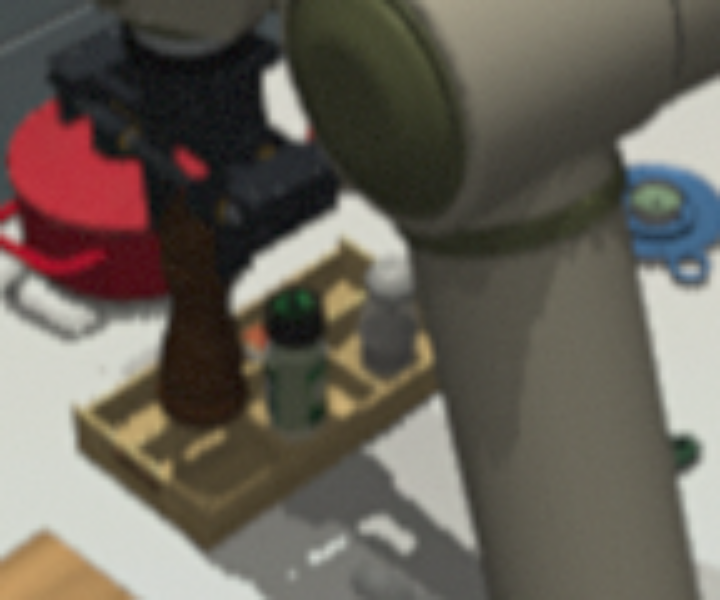

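The mill hangs over its compartment at (205,330). The jar (295,370) and shaker (390,320) are standing in theirs.

```bash
python3 -m creep '[6,0,0,0, 17,0,0,0, 30,0,0,0, 43,0,0,0, 55,0,0,0, 63,0,0,0, 68,0,0,0, 70,0,0,0, 71.5,0,0,0,72.5,0,0,0,72.5,0,0,0]' && python3 -m creep '[0.5,0,0,0,1,0,0,0,1,0,0,0]'&& python3 -m creep '[0.4,0,0,0,0.4,0,0,0]'
```

```text
time: 56.07
tool_pos: [0.5197, 0.0869, 0.1933]
eef_rot: [[0.001, 0.004, 1.0], [-0.0, 1.0, -0.004], [-1.0, -0.0, 0.001]]
contact_force: [1.1, -0.8, -1.9]
opening: 0.54
time: 56.32
tool_pos: [0.5196, 0.0869, 0.1921]
eef_rot: [[0.0, 0.004, 1.0], [-0.0, 1.0, -0.004], [-1.0, -0.0, 0.0]]
contact_force: [0.5, 0.1, -2.3]
opening: 0.539
time: 56.48
tool_pos: [0.5196, 0.0869, 0.1916]
eef_rot: [[0.0, 0.004, 1.0], [0.0, 1.0, -0.004], [-1.0, 0.0, 0.0]]
contact_force: [0.3, 0.1, -1.3]
opening: 0.544
```

```bash
python3 -m creep '[0.3,0,0,0,0.5,0,0,0,0.5,0,0,0]'
```

```text
time: 56.73
tool_pos: [0.5197, 0.0869, 0.1916]
eef_rot: [[0.001, 0.004, 1.0], [-0.0, 1.0, -0.004], [-1.0, -0.0, 0.001]]
contact_force: [-1.3, -0.3, 4.4]
opening: 0.545
```

Contact made, so I'll release, lift and back away toward -y for a clear final look.

```bash
python3 -m creep '[-0.4,0,0,0,-0.4,0,0,0,-0.4,0,0,0,-0.4,0,0,0,-4,0,0,0,-15,0,0,0,-34,0,0,0,-58,0,0,0,-84,0,0,0,-108,0,0,0,-120,0,0,0,-120,0,0,0]' 88 && python3 -m creep '[0,-10,-6,0,0,-30,-16,0,0,-55,-32,0,0,-85,-48,0,0,-115,-64,0,0,-145,-80,0,0,-175,-96,0,0,-205,-112,0,0,-235,-125,0,0,-265,-138,0,0,-295,-148,0,0,-320,-155,0]' && python3 -m creep '[0,-30,-8,0,0,-60,-16,0,0,-90,-24,0,0,-120,-32,0,0,-145,-38,0,0,-160,-42,0,0,-165,-44,0,0,-165,-44,0]'
python3 - <<'E'
from h import *
s=env.camera('scene')[:,:,::-1];t=env.camera('top')[:,:,::-1]
cv2.imwrite('pics/s17z.png',cv2.resize(s[150:270,240:384],None,fx=5,fy=5));cv2.imwrite('pics/s17.png',s)
cv2.imwrite('pics/t17.png',t)
cv2.imwrite('pics/t17z.png',cv2.resize(t[150:230,265:455],None,fx=4,fy=4))
go(0,0,0,0)
E
```

```text
time: 57.73
tool_pos: [0.5201, 0.0869, 0.314]
eef_rot: [[0.005, 0.004, 1.0], [-0.0, 1.0, -0.004], [-1.0, -0.0, 0.005]]
contact_force: [-0.6, -0.2, 0.4]
opening: 0.998
time: 58.73
tool_pos: [0.3614, -0.2341, 0.3098]
eef_rot: [[-0.002, 0.005, 1.0], [0.001, 1.0, -0.005], [-1.0, 0.001, -0.002]]
contact_force: [-0.2, 1.0, 1.2]
opening: 1.001
time: 59.4
tool_pos: [0.3178, -0.3977, 0.3098]
eef_rot: [[-0.001, 0.005, 1.0], [0.002, 1.0, -0.005], [-1.0, 0.002, -0.001]]
contact_force: [-0.7, 0.3, -0.6]
opening: 0.998
t 59.5 tcp [ 0.3186 -0.3965  0.3105] ang -0.2 shift [ 311.2  394.9 -319.9] turn -0.2 F [ 1.  -0.   0.2] open 88.4
```

View pics/s17z.png

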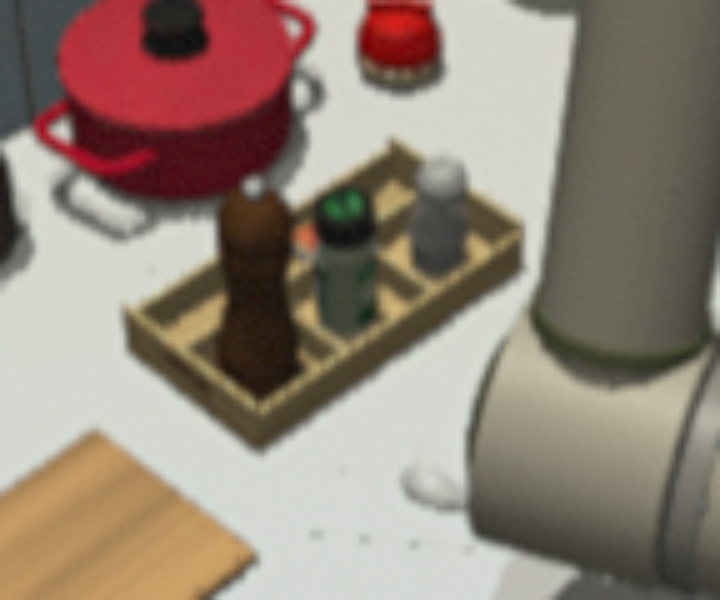

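View pics/t17.png

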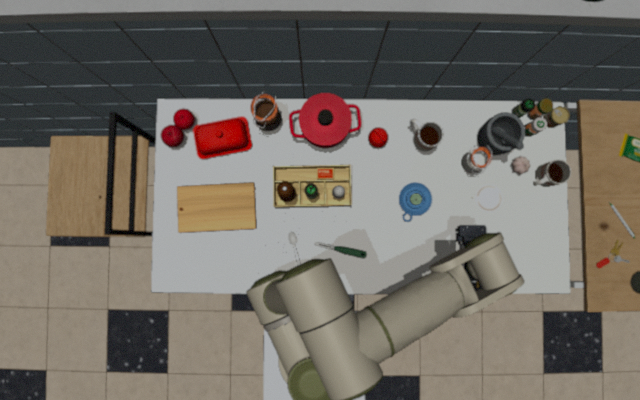

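View pics/t17z.png

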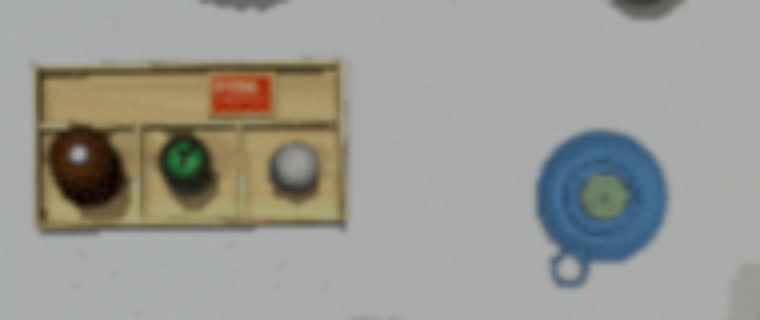

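The mill, jar and shaker stand upright in their original compartments, at (85,165), (185,160) and (295,168) in the top zoom. The matchbox is unmoved at (241,95), the tealight is in the cup at (604,196) and the arm is clear.

```bash
python3 -c "
from station import env
print(env.job_done())"
```

```text
the job is handed in; nothing more can be done
None
```

The job is done and handed in at about 60 s of the 144 s allowed. I moved the mill, the jar and the shaker onto the board and set the tealight upright in the candle dish's cup. Then I put the shaker, the jar and the mill back in their own compartments.

**Last checks:** In the final pictures from both cameras, all three stand upright in their original compartments. The tealight lies flat and nearly central in the cup, and the matchbox looks unmoved. The arm was clear of everything. The highest force I read as each thing was set down was about 7 N.

**What disagreed:**
- **Shaker:** it gripped at 37.6 mm instead of 44 mm. I regripped 5 mm lower and got about 39 mm. Its glass narrows towards the top, and the grip then held.
- **Tealight:** it gripped at about 36.6 mm instead of 38 mm. I regripped it lower with the same reading, and it held steadily.
- **Dish centre:** the two cameras disagreed by about 4 mm in y. I relied mainly on the top view.

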